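# Load the ball mill carrier

### The job

Push the blue carrier along the mill's deck, without lifting it off the deck, until its bore slips over the steel spindle and the carrier drops fully home, flat in the nest. Then take the two steel grinding balls from the white rack and put one in each of the carrier's two wells. Leave the flasks, beaker and dropper bottle where they stand.

Things in the scene. Friction and masses are not known exactly. Their poses are not given: they have to be found in the camera images.
- mill: ball mill drive, fixed on the bench; origin on the bench under the spindle axis, z up, +x is the push direction. Two white side rails, 10 mm thick, 63 mm high above the bench (8 mm above the deck), run the whole length of deck and nest and leave a channel 91.5 mm wide between them. At the +x end a white motor housing, 80 x 112 mm, 78 mm high, with a black dial reaching 90 mm
- deck_edge (a point): middle of the deck's edge where it steps down to the nest, 46.5 mm short of the spindle axis. The flat aluminium deck, 55 mm above the bench, runs from here 152 mm in the mill's -x direction, where the channel is open
- stop_wall (a point): foot of the upright stop wall at the far end of the nest, 47 mm past the spindle axis (mill +x), in the middle; the black nest floor between deck and stop wall lies 41 mm above the bench, 14 mm below the deck
- spindle_top (a point): centre of the flat top of the upright steel spindle, diameter 14 mm with a 1 mm chamfer, that rises from the nest floor to 0.5 mm below the deck's level (54.5 mm above the bench): a carrier pushed off the deck slides across it and drops 14 mm once its bore is over the spindle
- carrier: round blue ring-shaped carrier, 88 mm diameter, 22 mm high, about 0.25 kg, loose on the deck, in any yaw; origin at the centre of its underside. Central bore 17 mm diameter through a brass hub 29 mm in diameter; rim wall 5.5 mm. On its +x and -x sides it has one open, white-floored well each; the rest is solid up to 21.5 mm. Free to turn on the spindle. Home: underside 41 mm above the bench
- well_a (a point): where the centre of a ball rests in the carrier's +x well: 26.5 mm from the carrier's axis, 18 mm above its underside. The well is fan-shaped: 23 mm radially, about 28 mm wide at this point, wider at the rim, 14 mm deep (floor 8 mm above the underside)
- well_b (a point): the same for the -x well, across the hub from it
- rack: white ball rack, fixed, 55 x 120 x 22 mm, long along its y; origin at the centre of its underside; two dimples at y = -32 and +32 mm hold the balls
- ball_1: steel ball, 20 mm diameter, 33 g; origin at its centre; rests in a dimple of the rack with its centre about 29.5 mm above the bench
- ball_2: the second, identical steel ball
- flask_amber: amber conical flask, 76 mm wide, 125 mm high, loose; origin at the centre of its underside
- flask_clear: clear conical flask, 100 mm wide, 170 mm high, loose; origin at the centre of its underside
- beaker: clear beaker, 90 mm wide, 120 mm high, loose; origin at the centre of its underside
- dropper: small amber dropper bottle with red cap, 44 mm wide, 85 mm high, loose; origin at the centre of its underside
There are look-alikes about, which are no part of the job. Of the things that look like the carrier, the largest one is meant.

How it is judged:
By the outcome, as a careful person would: the job done as asked, in the order asked, and still so for the second after the job is handed in, with the robot touching nothing.
It also fails if it takes over 72 s, if anything falls off the work surface, if the arm or the gripper's body presses on something with over 40 N, if the wrist force passes 120 N, or if a joint passes its speed limit or range.

### The arm

A 6-joint arm with a two-finger parallel gripper is mounted at the origin on the work surface. World frame = base frame: x ahead of the robot, y to its left, z up, the work surface at z = 0. Lengths are in m, angles in rad, forces in N, time in s.
With the tool pointing down it reaches from about 0.425 to 0.95 m from the base axis. Payload 3.5 kg.
Tool frame: the origin (TCP) lies on the mounting face of the last link; the fingertips stand 173 mm ahead of it and the grasp point (between the pads) lies 155 mm ahead of it; z points along the fingers, x is the direction in which the jaws open and shut, and the axes are right-handed (so a half turn about z gives the same grasp; the last joint's range is limited). The gripper opens to 85 mm and grips with 20 to 120 N. Pads are 22 mm wide; open, the fingers measure 114 mm over their backs; the gripper's body (76 mm by 85 mm) begins 54 mm behind the grasp point. The pads swing forward as they close: fully open they stand 13 mm farther back than shut.
Start: joints at [-1.27, 0.286, 1.577, -0, 1.279, -0.15], TCP at [0.294, -0.608, 0.405] pointing down, gripper open.
Joint ranges: [-2.77, 2.77], [-0.9, 2.22], [0.21, 2.48], [-1.53, 4.67], [0.24, 2.81], [-2.84, 2.84]. Speed limits (rad/s): [2.79, 2.79, 3.14, 3.14, 3.14, 3.14].

### API

Orientations are given as a unit quaternion [x, y, z, w].
In Python, from plant import get_state, read_camera, sign_off gives the robot as it stands.
- The arm moves only by the shell command python3 -m jog 'ROWS' [FORCE]. ROWS is JSON, a list of rows, each an object of numbers: "grip": the closure, from 0 (fully open) to 1 (shut); "x", "y", "z": the shift along the tool's x, y, z in mm; "rx", "ry", "rz": the turn, a rotation vector about the tool's x, y, z in degrees. A call has 1 to 8 rows; each row shifts and turns the commanded pose from where the row before left it, along the tool's axes as they then stand; what a row does not reach is not made up. A row lasts 1/12 s, in which the tool goes at most 41.7 mm and 7.16 degrees, less where a joint would pass 70% of its speed; a pose out of reach is approached as far as the arm can. A call with a gripper value outside its range is refused whole. The fingers move at their own pace and stop on an object; FORCE is the grip in N (left out, the last holds). Time passes only in rows, so rows that do not move let the fingers close. It gives the time, the measured TCP pose, the force and the opening at its end, in the units of the state.
- get_state(): the state, without advancing time (a new reading comes with each control period).
- read_camera(name): name is "scene" or "top" or "wrist"; returns a dict with "frame" (400x640x3 uint8, red, green, blue), "intrinsics" (3x3 intrinsics, pixels), "R" (3x3) and "t" (3): a world point X has camera coordinates R X + t. Camera axes: x right, y down, z forward; pixel columns grow to the right and rows downward; lengths in m; the calibration is good to about 2 mm. The wrist camera is an equidistant fisheye: a pixel r from the principal point sees the ray r / f radians off the axis. A picture is of the moment at which its call begins. There is no depth.
- sign_off(): hands the job in, once; it reports no verdict.
The state is a dict: "time": time; "qpos": joint angles; "dq": joint speeds; "joint_efforts": joint torques, N m; "eef_pos": TCP position; "tcp_rot": TCP orientation; "contact_force": force on the tool from outside, world axes, zero at the start; "wrist_torque": the same for the moment, N m; "opening": opening from 0.0 (shut) to 1.0 (fully open).
Only numpy, scipy, OpenCV 4.12 (cv2) and the standard library are available. Lean on these libraries where they do the work, as an engineer would, in place of code of your own. Each camera call takes 0.05 s, during which the arm holds its last target.

## Working session

There is one attempt and no reset: what is moved stays moved. The work goes in short steps, Python scripts to look and compute and a shell command to move; the robot and the scene stay as the last step left them, time stands still between calls to the robot, and variables do not carry over. Pictures are saved under pics/ and viewed, and the job is handed in when it is done.

```bash
ls; mkdir -p pics; python3 - <<'E'
from plant import get_state, read_camera
import cv2,pickle
s=get_state();print(s)
for n in ["scene","top","wrist"]:
    c=read_camera(n);cv2.imwrite(f"pics/{n}0.png",c["frame"][:,:,::-1]);pickle.dump(c,open(f"pics/{n}0.pkl","wb"))
    print(n,c["intrinsics"],c["R"],c["t"])
E
```

```text
pics
{'time': 0.0, 'qpos': array([-1.27005701e+00,  2.87168696e-01,  1.57815932e+00,  3.16981061e-05,
        1.27859999e+00, -1.49994289e-01]), 'dq': array([ 0.00013184, -0.0010396 ,  0.00096327,  0.00076277, -0.00060035,
       -0.00085644]), 'joint_efforts': array([-2.24970172e-04, -4.05980158e+01, -2.92626590e+01, -5.90459103e-05,
        5.82291512e-03,  6.25730166e-06]), 'eef_pos': array([ 0.29400527, -0.60733052,  0.40335425]), 'tcp_rot': array([ 8.47235439e-01, -5.31216291e-01, -8.75612237e-04, -7.72659497e-04]), 'contact_force': array([ 0.20499728, -0.16605744,  0.56903537]), 'wrist_torque': array([-0.0197717 , -0.00795586,  0.0289416 ]), 'opening': 1.0051070728777318}
scene [[372.45591007   0.         321.5763606 ]
 [  0.         372.45591007 199.11097394]
 [  0.           0.           1.        ]] [[-0.67952758  0.73363282 -0.00501493]
 [ 0.5010038   0.45903969 -0.73367415]
 [-0.53594539 -0.50106432 -0.67948296]] [ 0.38826047 -0.22142414  1.31992213]
top [[509.49821205   0.         317.64266701]
 [  0.         509.49821205 198.55134239]
 [  0.           0.           1.        ]] [[-0.0286456  -0.99958911 -0.00101964]
 [-0.99610902  0.02863089 -0.08334924]
 [ 0.08334418 -0.00137192 -0.99651988]] [0.02482443 0.59531216 1.49754765]
wrist [[309.70691629   0.         321.36417898]
 [  0.         309.70691629 198.10445922]
 [  0.           0.           1.        ]] [[ 0.43499694 -0.90043133 -0.00104242]
 [-0.8626562  -0.41707909  0.28612813]
 [-0.25807351 -0.12356562 -0.9581908 ]] [-0.67426202 -0.03547562  0.37958634]
```

View pics/scene0.png

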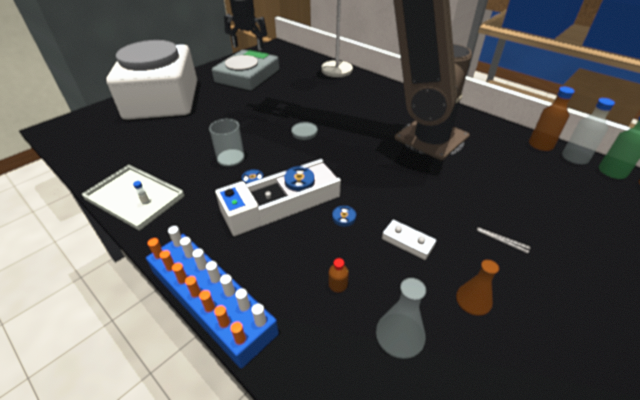

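View pics/top0.png

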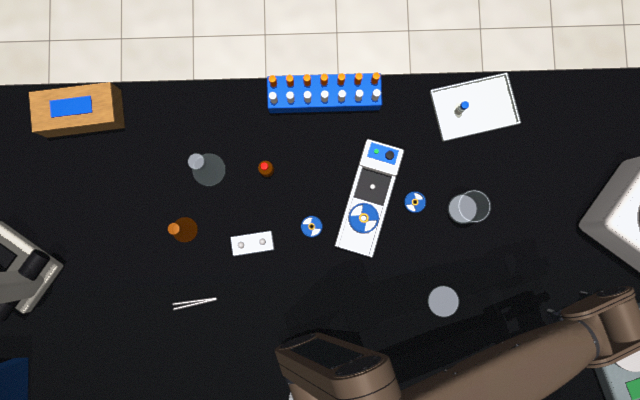

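View pics/wrist0.png

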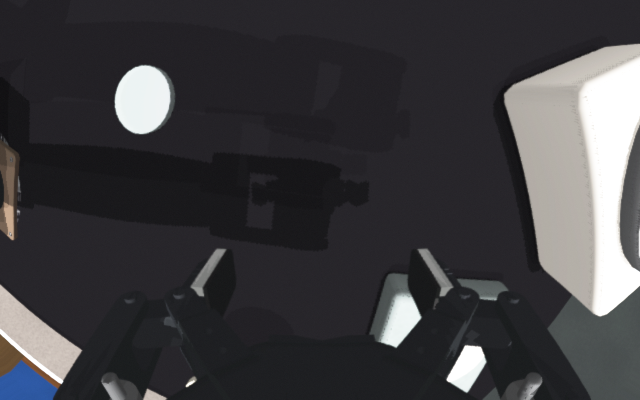

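```bash
cat > h.py <<'E'
import numpy as np,cv2,pickle
from scipy.optimize import least_squares
def load(f): return pickle.load(open(f"pics/{f}.pkl","rb"))
def ray(c,px,fish=False):
    K=c["intrinsics"];a=np.array([(px[0]-K[0,2])/K[0,0],(px[1]-K[1,2])/K[1,1]])
    if fish:
        r=np.hypot(*a);d=np.array([*(a/r*np.sin(r)),np.cos(r)])
    else: d=np.array([*a,1.])
    R=c["R"];return -R.T@c["t"],R.T@(d/np.linalg.norm(d))
def atz(c,px,z,fish=False):
    o,d=ray(c,px,fish);return o+d*(z-o[2])/d[2]
def tri(*v):
    A=0;b=0;P=[]
    for c,px,f in v:
        o,d=ray(c,px,f);M=np.eye(3)-np.outer(d,d);A=A+M;b=b+M@o;P.append((M,o))
    X=np.linalg.solve(A,b);return X,[np.linalg.norm(M@(X-o)) for M,o in P]
def proj(c,X,fish=False):
    K=c["intrinsics"];p=c["R"]@np.asarray(X)+c["t"]
    if fish:
        r=np.hypot(p[0],p[1]);t=np.arctan2(r,p[2]);a=p[:2]/r*t
    else:a=p[:2]/p[2]
    return a[0]*K[0,0]+K[0,2],a[1]*K[1,1]+K[1,2]
def crop(f,x0,y0,w,h,s,out):
    im=cv2.imread(f"pics/{f}.png")[y0:y0+h,x0:x0+w];cv2.imwrite(f"pics/{out}.png",cv2.resize(im,None,fx=s,fy=s,interpolation=cv2.INTER_CUBIC))
E
python3 -c "
from h import *
crop('top0',300,130,150,132,5,'t1')
crop('scene0',205,150,150,90,5,'s1')
crop('top0',220,220,70,50,8,'t2')
crop('scene0',370,210,80,55,8,'s2')"
```

```text
(no output)
```

View pics/t1.png

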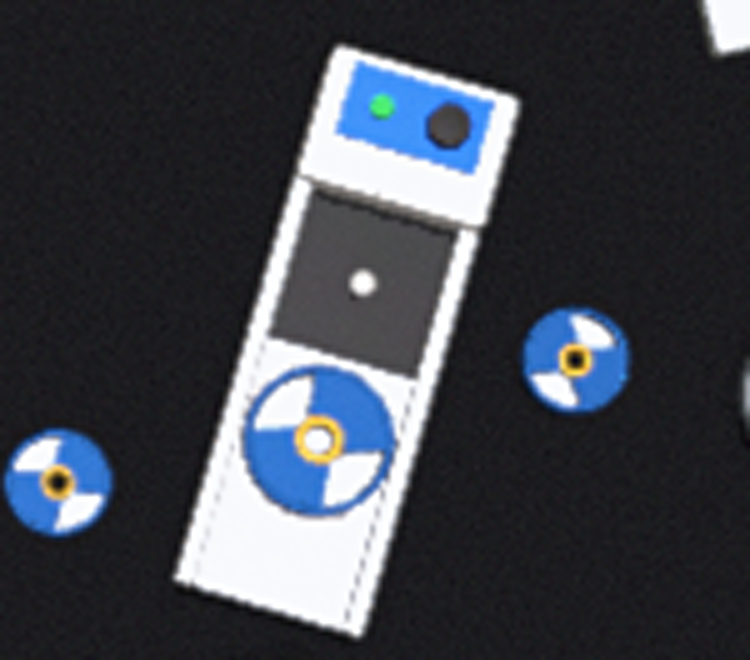

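View pics/s1.png

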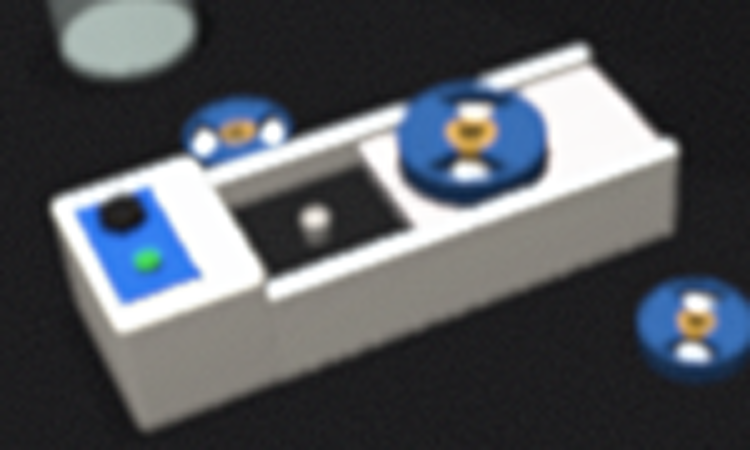

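View pics/t2.png

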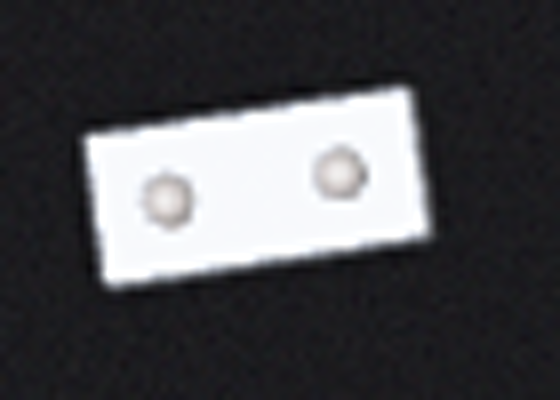

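View pics/s2.png

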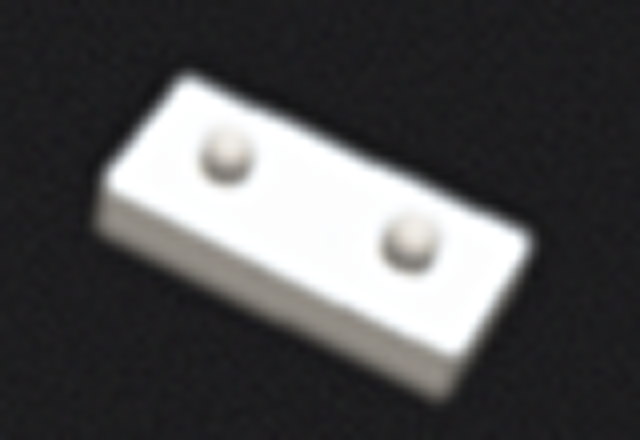

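```bash
python3 -c "
from h import *
T=load('top0');S=load('scene0')
u=lambda o,s,p:((p[0]+.5)/s+o[0]-.5,(p[1]+.5)/s+o[1]-.5)
t=lambda *p:u((300,130),5,p)
s=lambda *p:u((205,150),5,p)
t2=lambda *p:u((220,220),8,p)
s2=lambda *p:u((370,210),8,p)
for n,a,b in [('spindle',t(363,283),s(315,216)),('hub',t(319,440),s(472,132)),('ballL',t2(168,201),s2(411,242)),('ballR',t2(340,172),s2(227,155)),
 ('railendL',t(180,580),s(677,147)),('railendR',t(362,635),s(585,46)),('housL',t(338,45),s(125,330)),('housR',t(520,100),s(55,203)),('deckedgeL',t(268,340),s(405,228)),('deckedgeR',t(415,377),s(358,150))]:
  X,r=tri((T,a,0),(S,b,0));print(n,X.round(4),np.round(r,4))
A=atz(T,t(180,580),.063);B=atz(T,t(362,635),.063);C=atz(T,t(338,45),.078);D=atz(T,t(520,100),.078)
print(A,B,C,D)
v=(C+D-A-B)[:2];print('ax',np.degrees(np.arctan2(v[1],v[0])), np.linalg.norm(v)/2)
v=(A-B);print('ax2',np.degrees(np.arctan2(-v[0],v[1])),np.linalg.norm(v))
print('sp',atz(T,t(363,283),.0545),'hub',atz(T,t(319,440),.077),atz(S,s(472,132),.077),atz(S,s(315,216),.0545))
print('balls',atz(T,t2(168,201),.0295),atz(T,t2(340,172),.0295),atz(S,s2(411,242),.0295),atz(S,s2(227,155),.0295))
c=[atz(T,t2(*p),.022) for p in [(85,135),(410,87),(432,238),(106,288)]];print(np.round(c,4))
"
```

```text
spindle [ 0.6249 -0.1532  0.0528] [0.0004 0.0004]
hub [ 0.5326 -0.1222  0.0739] [0.0003 0.0003]
ballL [0.4649 0.2401 0.0271] [0.0003 0.0003]
ballR [0.4736 0.1766 0.0275] [0.0007 0.0007]
railendL [ 0.4538 -0.0392  0.0613] [0.0014 0.0014]
railendR [ 0.4189 -0.1431  0.061 ] [0.0017 0.0017]
housL [ 0.7613 -0.1404  0.0742] [0.0022 0.0022]
housR [ 0.7269 -0.2462  0.0734] [0.001 0.001]
deckedgeL [ 0.5972 -0.1006  0.0571] [0.0061 0.0061]
deckedgeR [ 0.5686 -0.1817  0.0495] [0.0009 0.0009]
[ 0.45468441 -0.04018714  0.063     ] [ 0.4200894  -0.14416159  0.063     ] [ 0.76229217 -0.1414495   0.078     ] [ 0.72686167 -0.24599226  0.078     ]
ax -18.292119090381494 0.32353886777808244
ax2 -18.40363215480672 0.10957873847422447
sp [ 0.62506662 -0.15334311  0.0545    ] hub [ 0.53268291 -0.12216699  0.077     ] [ 0.53500005 -0.11913415  0.077     ] [ 0.62582044 -0.15133391  0.0545    ]
balls [0.46509553 0.23949565 0.0295    ] [0.47395455 0.17573033 0.0295    ] [0.46682694 0.24113412 0.0295    ] [0.4748739  0.17803307 0.0295    ]
[[0.4904 0.2711 0.022 ]
 [0.5048 0.1499 0.022 ]
 [0.4486 0.1429 0.022 ]
 [0.4336 0.2641 0.022 ]]
```

```bash
cat >> h.py <<'E'
from scipy.spatial.transform import Rotation as Ro
def plan(pos,jaw_deg=None):
    from plant import get_state
    s=get_state();R=Ro.from_quat(s["tcp_rot"]).as_matrix()
    # level target with jaw x along jaw_deg (mod 180)
    cur=np.degrees(np.arctan2(R[1,0],R[0,0]))
    if jaw_deg is None: jaw_deg=cur
    d=(jaw_deg-cur+90)%180-90
    j=np.radians(cur+d);x=np.array([np.cos(j),np.sin(j),0]);z=np.array([0,0,-1.]);G=np.stack([x,np.cross(z,x),z],1)
    rv=np.degrees(Ro.from_matrix(R.T@G).as_rotvec())
    e=np.array(pos)-s["eef_pos"]
    print("t",round(s["time"],2),"pos",s["eef_pos"].round(4),"jaw",round(cur,1),"rot rv",rv.round(2),"shift before turn",(R.T@e*1000).round(1),"after",(G.T@e*1000).round(1),"q6",s["qpos"][5].round(2),"F",s["contact_force"].round(1),"op",round(s["opening"],3))
SP=np.array([.6251,-.1530]);YAW=-18.3
def mill(x,y,z):
    a=np.radians(YAW);return np.array([SP[0]+x*np.cos(a)-y*np.sin(a),SP[1]+x*np.sin(a)+y*np.cos(a),z])
E
python3 -c "
from h import *
print(mill(-.165,0,0));plan(mill(-.165,0,.34),YAW+90)"
```

```text
[ 0.4684448  -0.10119124  0.        ]
t 0.15 pos [ 0.294  -0.6074  0.4036] jaw -64.2 rot rv [3.000e-02 1.100e-01 4.412e+01] shift before turn [-379.5 -377.5   64.4] after [-535.4   -6.6   63.6] q6 -0.15 F [-0.7  0.3  0.2] op 1.0
```

```bash
python3 -m jog '[{"rz":6.3,"grip":0.65},{"rz":6.3,"grip":0.65},{"rz":6.3,"grip":0.65},{"rz":6.3,"grip":0.65},{"rz":6.3,"grip":0.65},{"rz":6.3,"grip":0.65},{"rz":6.3,"grip":0.65}]'; python3 -m jog '[{"x":-40},{"x":-40},{"x":-40},{"x":-40},{"x":-40},{"x":-40},{"x":-40},{"x":-40}]';python3 -m jog '[{"x":-40},{"x":-40},{"x":-40},{"x":-40},{"x":-40},{"x":-14},{},{}]'; python3 - <<'E'
from plant import *
from h import *
plan(mill(-.165,0,.34),YAW+90)
for n in ["scene","wrist"]:
    c=read_camera(n);cv2.imwrite(f"pics/{n}1.png",c["frame"][:,:,::-1]);pickle.dump(c,open(f"pics/{n}1.pkl","wb"))
E
```

```text
t 0.15 pos [ 0.294  -0.6074  0.4036] jaw -64.2 rot rv [3.000e-02 1.100e-01 4.412e+01] shift before turn [-379.5 -377.5   64.4] after [-535.4   -6.6   63.6] q6 -0.15 F [-0.7  0.3  0.2] op 1.0$[0]: bad value
$[0]: bad value
$[0]: bad value
```

View pics/wrist1.png

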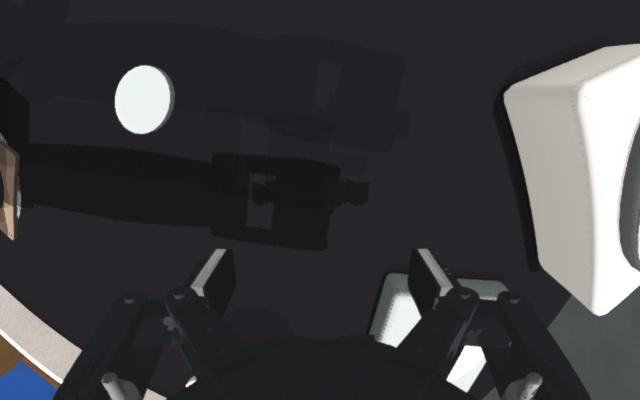

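View pics/scene1.png

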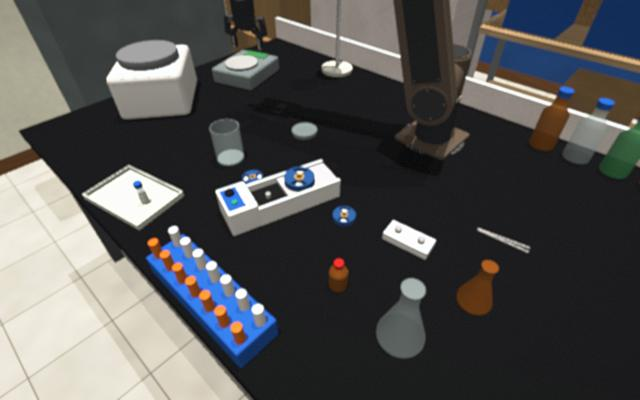

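```bash
python3 -m jog '[{"x":0,"y":0,"z":0,"rx":0,"ry":0,"rz":6.3,"grip":0.65}]'
```

```text
time: 0.33
eef_pos: [0.2941, -0.6075, 0.4043]
tcp_rot: [0.816, -0.578, -0.0, -0.0]
contact_force: [-0.2, -0.1, 0.4]
opening: 0.888
```

```bash
python3 -m jog '[{"rz":6,"grip":0.65}]'; python3 -m jog '[{"x":-40,"y":0,"z":0,"rx":0,"ry":0,"rz":0}]'
```

```text
$[0]: bad value
$[0]: bad value
```

```bash
python3 -m jog '[{"x":0,"y":0,"z":0,"rx":0,"ry":0,"rz":6.3,"grip":0.65},{"x":0,"y":0,"z":0,"rx":0,"ry":0,"rz":6.3,"grip":0.65},{"x":0,"y":0,"z":0,"rx":0,"ry":0,"rz":6.3,"grip":0.65},{"x":0,"y":0,"z":0,"rx":0,"ry":0,"rz":6.3,"grip":0.65},{"x":0,"y":0,"z":0,"rx":0,"ry":0,"rz":6.3,"grip":0.65},{"x":0,"y":0,"z":0,"rx":0,"ry":0,"rz":6.3,"grip":0.65},{"x":-40,"y":0,"z":0,"rx":0,"ry":0,"rz":0,"grip":0.65},{"x":-40,"y":0,"z":0,"rx":0,"ry":0,"rz":0,"grip":0.65}]'
python3 -m jog '[{"x":-40,"y":0,"z":0,"rx":0,"ry":0,"rz":0,"grip":0.65},{"x":-40,"y":0,"z":0,"rx":0,"ry":0,"rz":0,"grip":0.65},{"x":-40,"y":0,"z":0,"rx":0,"ry":0,"rz":0,"grip":0.65},{"x":-40,"y":0,"z":0,"rx":0,"ry":0,"rz":0,"grip":0.65},{"x":-40,"y":0,"z":0,"rx":0,"ry":0,"rz":0,"grip":0.65},{"x":-40,"y":0,"z":0,"rx":0,"ry":0,"rz":0,"grip":0.65},{"x":-40,"y":0,"z":0,"rx":0,"ry":0,"rz":0,"grip":0.65},{"x":-40,"y":0,"z":0,"rx":0,"ry":0,"rz":0,"grip":0.65}]'
python3 -m jog '[{"x":-40,"y":0,"z":0,"rx":0,"ry":0,"rz":0,"grip":0.65},{"x":-40,"y":0,"z":0,"rx":0,"ry":0,"rz":0,"grip":0.65},{"x":-40,"y":0,"z":20,"rx":0,"ry":0,"rz":0,"grip":0.65},{"x":-15,"y":0,"z":30,"rx":0,"ry":0,"rz":0,"grip":0.65},{"x":0,"y":0,"z":0,"rx":0,"ry":0,"rz":0,"grip":0.65},{"x":0,"y":0,"z":0,"rx":0,"ry":0,"rz":0,"grip":0.65}]'
cat > look.py <<'E'
import sys
from plant import *
from h import *
k=sys.argv[1]
for n in sys.argv[2].split(","):
    c=read_camera(n);cv2.imwrite(f"pics/{n}{k}.png",c["frame"][:,:,::-1]);pickle.dump(c,open(f"pics/{n}{k}.pkl","wb"))
E
python3 look.py 1 wrist,scene; python3 -c "
from h import *
plan(mill(-.165,0,.34),YAW+90)"
```

```text
time: 1.0
eef_pos: [0.3185, -0.532, 0.4037]
tcp_rot: [-0.585, 0.811, 0.001, 0.0]
contact_force: [0.2, 0.3, 1.2]
opening: 0.355
time: 1.67
eef_pos: [0.4196, -0.2258, 0.4049]
tcp_rot: [-0.586, 0.811, -0.0, 0.0]
contact_force: [1.1, -0.2, -0.1]
opening: 0.343
time: 2.17
eef_pos: [0.4606, -0.1011, 0.3545]
tcp_rot: [-0.587, 0.81, 0.002, -0.001]
contact_force: [0.1, -1.3, -0.0]
opening: 0.351
t 2.27 pos [ 0.4613 -0.1028  0.3573] jaw -108.3 rot rv [-0.1  -0.03  0.  ] shift before turn [-3.8 -6.3 17.3] after [-3.8 -6.3 17.3] q6 1.46 F [ 0.4 -0.6  0.6] op 0.352
```

View pics/wrist1.png

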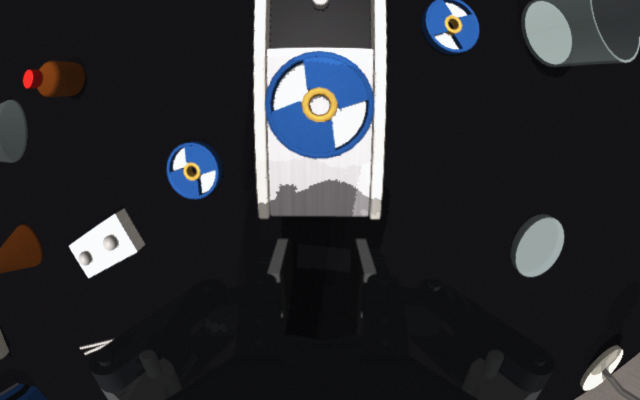

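```bash
python3 -c "
from h import *
W=load('wrist1');T=load('top0')
X=atz(W,(320,105),.077,1);print('hub',X, atz(W,(320,3),.0545,1))
print('tri',tri((W,(320,105),1),(T,(363.4,217.6),0)))
a=np.radians(-YAW);f=lambda X:(np.cos(a)*(X[0]-SP[0])-np.sin(a)*(X[1]-SP[1]),np.sin(a)*(X[0]-SP[0])+np.cos(a)*(X[1]-SP[1]))
print('mill hub',f(X),f(atz(W,(320,3),.0545,1)))
# rail inner tops at z .063, near x -.15
for px in [(257,215),(269,215),(370,215),(382,215),(256,100),(267,100),(374,100),(386,100)]: print(px,np.round(f(atz(W,px,.063,1)),4))
for b in [(85,258),(111,242)]: print(atz(W,b,.0295,1))
crop('wrist1',220,0,200,150,4,'w1')
plan(mill(-.165,0,.34),YAW+90)"
```

```text
hub [ 0.5326492 -0.1229738  0.077    ] [ 0.62052431 -0.15172132  0.0545    ]
tri (array([ 0.53285803, -0.12290203,  0.06949808]), [np.float64(0.00016264994445606745), np.float64(0.00016264994445606656)])
mill hub (np.float64(-0.09720315018666759), np.float64(-0.0005212122585104458)) (np.float64(-0.004745768466039471), np.float64(-0.000222723468358297))
(257, 215) [-0.194   0.0567]
(269, 215) [-0.1939  0.0456]
(370, 215) [-0.1937 -0.0458]
(382, 215) [-0.1937 -0.0569]
(256, 100) [-0.0918  0.0534]
(267, 100) [-0.0922  0.0439]
(374, 100) [-0.092  -0.0456]
(386, 100) [-0.0916 -0.0559]
[0.46561901 0.23820603 0.0295    ]
[0.47375408 0.17306753 0.0295    ]
t 2.27 pos [ 0.4613 -0.1028  0.3573] jaw -108.3 rot rv [-0.1  -0.03  0.  ] shift before turn [-3.8 -6.3 17.3] after [-3.8 -6.3 17.3] q6 1.46 F [ 0.4 -0.6  0.6] op 0.352
```

View pics/w1.png

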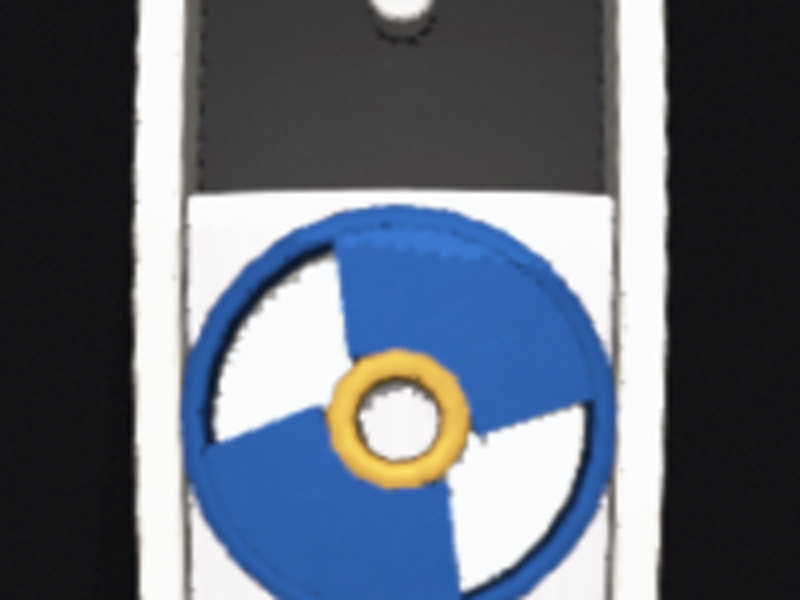

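```bash
python3 -m jog '[{"x":-3.5,"y":-4,"z":30,"rx":0,"ry":0,"rz":0,"grip":0.65},{"x":0,"y":0,"z":30,"rx":0,"ry":0,"rz":0,"grip":0.65},{"x":0,"y":0,"z":25,"rx":0,"ry":0,"rz":0,"grip":0.65},{"x":0,"y":0,"z":15,"rx":0,"ry":0,"rz":0,"grip":0.65},{"x":0,"y":0,"z":10,"rx":0,"ry":0,"rz":0,"grip":0.65},{"x":0,"y":0,"z":0,"rx":0,"ry":0,"rz":0,"grip":0.65},{"x":0,"y":0,"z":0,"rx":0,"ry":0,"rz":0,"grip":0.65}]'
python3 look.py 2 wrist,scene; python3 -c "
from h import *
plan(mill(-.165,0,.234),YAW+90)
crop('scene2',205,110,150,110,5,'s2b')"
```

```text
time: 2.85
eef_pos: [0.4664, -0.1011, 0.2472]
tcp_rot: [-0.585, 0.811, -0.001, 0.0]
contact_force: [-0.0, -1.0, 0.3]
opening: 0.347
t 2.95 pos [ 0.4667 -0.1009  0.248 ] jaw -108.3 rot rv [-0.21 -0.02 -0.02] shift before turn [-0.2 -1.7 14. ] after [-0.2 -1.7 14. ] q6 1.46 F [-0.8 -0.5  0.5] op 0.353
```

View pics/wrist2.png

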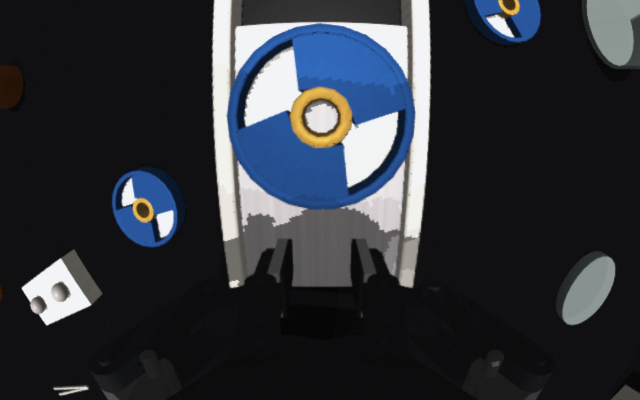

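View pics/s2b.png

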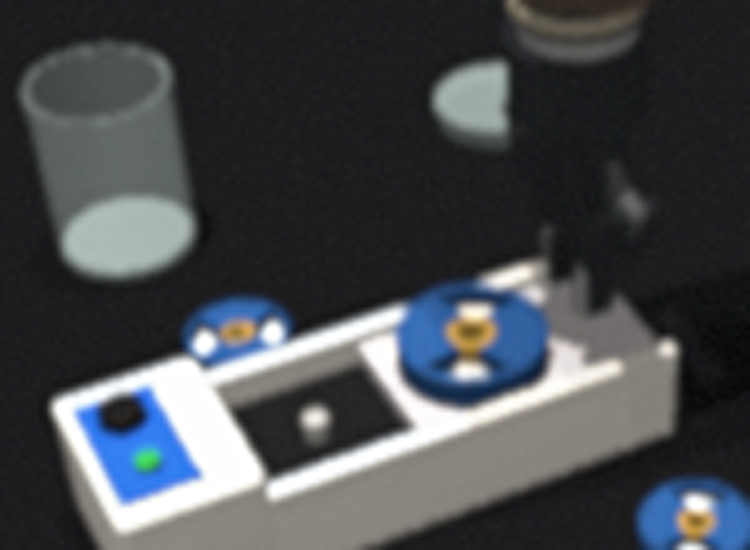

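```bash
python3 -m jog '[{"x":0,"y":0,"z":6,"rx":0,"ry":0,"rz":0,"grip":0.65},{"x":0,"y":0,"z":5,"rx":0,"ry":0,"rz":0,"grip":0.65},{"x":0,"y":-8,"z":0,"rx":0,"ry":0,"rz":0,"grip":0.65},{"x":0,"y":-5,"z":0,"rx":0,"ry":0,"rz":0,"grip":0.65},{"x":0,"y":-5,"z":0,"rx":0,"ry":0,"rz":0,"grip":0.65},{"x":0,"y":-5,"z":0,"rx":0,"ry":0,"rz":0,"grip":0.65},{"x":0,"y":-5,"z":0,"rx":0,"ry":0,"rz":0,"grip":0.65},{"x":0,"y":-5,"z":0,"rx":0,"ry":0,"rz":0,"grip":0.65}]'
python3 look.py 3 wrist; python3 -c "
from h import *
plan(mill(-.0516,0,.236),YAW+90)
crop('wrist3',200,0,250,300,2.4,'w3')"
```

```text
time: 3.62
eef_pos: [0.4976, -0.1104, 0.2351]
tcp_rot: [-0.586, 0.81, 0.001, -0.0]
contact_force: [-3.4, 0.0, 1.4]
opening: 0.352
t 3.67 pos [ 0.4983 -0.1108  0.2353] jaw -108.3 rot rv [-0.07 -0.    0.03] shift before turn [  0.3 -82.   -0.6] after [  0.2 -82.   -0.7] q6 1.47 F [-0.2 -0.   0.2] op 0.349
```

View pics/w3.png

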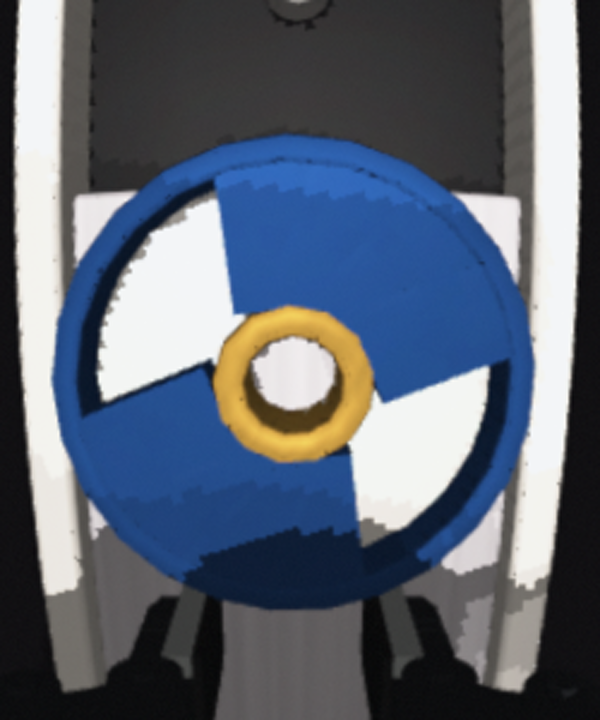

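```bash
cat >> h.py <<'E'
def fm(X):
    a=np.radians(-YAW);return np.round([np.cos(a)*(X[0]-SP[0])-np.sin(a)*(X[1]-SP[1]),np.sin(a)*(X[0]-SP[0])+np.cos(a)*(X[1]-SP[1])],4)
E
python3 -c "
from h import *
from plant import get_state
W=load('wrist3')
print(fm(atz(W,(322.2,159.5),.077,1)),fm(get_state()['eef_pos']), fm(atz(W,(323.5,0),.0545,1)))
"
python3 -m jog '[{"x":0,"y":-6,"z":0,"rx":0,"ry":0,"rz":0,"grip":0.65},{"x":0,"y":-6,"z":0,"rx":0,"ry":0,"rz":0,"grip":0.65},{"x":0,"y":-6,"z":0,"rx":0,"ry":0,"rz":0,"grip":0.65},{"x":0,"y":-6,"z":0,"rx":0,"ry":0,"rz":0,"grip":0.65},{"x":0,"y":-6,"z":0,"rx":0,"ry":0,"rz":0,"grip":0.65},{"x":0,"y":-6,"z":0,"rx":0,"ry":0,"rz":0,"grip":0.65},{"x":0,"y":-6,"z":0,"rx":0,"ry":0,"rz":0,"grip":0.65},{"x":0,"y":-6,"z":0,"rx":0,"ry":0,"rz":0,"grip":0.65}]'
python3 look.py 4 wrist,scene; python3 -c "
from h import *
plan(mill(-.0516,0,.236),YAW+90)
crop('wrist4',200,0,250,300,2,'w4')"
```

```text
[-0.0823  0.0007] [-0.1336  0.0002] [-0.0063  0.    ]
time: 4.33
eef_pos: [0.5434, -0.1256, 0.2351]
tcp_rot: [-0.586, 0.81, -0.0, 0.0]
contact_force: [-3.3, 0.8, 2.5]
opening: 0.354
t 4.43 pos [ 0.5439 -0.1259  0.2354] jaw -108.3 rot rv [-0.16 -0.01  0.02] shift before turn [  0.2 -34.   -0.5] after [  0.2 -34.   -0.6] q6 1.48 F [-0.9  0.5  0.6] op 0.349
```

View pics/w4.png

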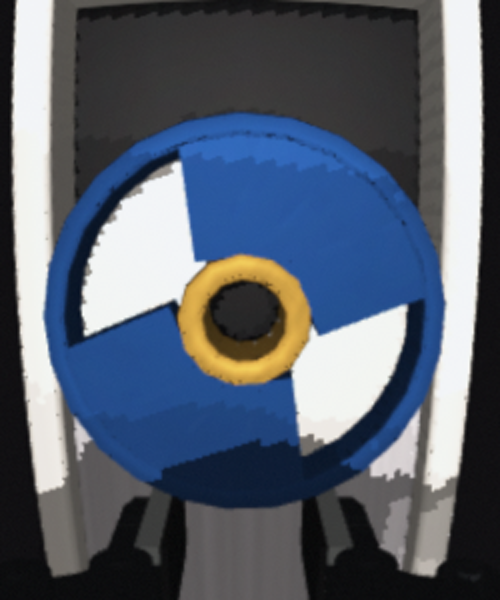

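```bash

python3 -m jog '[{"x":0,"y":-4,"z":0,"rx":0,"ry":0,"rz":0,"grip":0.65},{"x":0,"y":-4,"z":0,"rx":0,"ry":0,"rz":0,"grip":0.65},{"x":0,"y":-4,"z":0,"rx":0,"ry":0,"rz":0,"grip":0.65},{"x":0,"y":-4,"z":0,"rx":0,"ry":0,"rz":0,"grip":0.65},{"x":0,"y":-4,"z":0,"rx":0,"ry":0,"rz":0,"grip":0.65},{"x":0,"y":-4,"z":0,"rx":0,"ry":0,"rz":0,"grip":0.65},{"x":0,"y":-3,"z":0,"rx":0,"ry":0,"rz":0,"grip":0.65},{"x":0,"y":-2,"z":0,"rx":0,"ry":0,"rz":0,"grip":0.65}]'
python3 look.py 5 wrist,scene; python3 -c "
from h import *
plan(mill(-.0513,0,.236),YAW+90)
crop('wrist5',200,0,250,300,2,'w5');crop('scene5',205,110,150,110,5,'s5')"
```

```text
time: 5.1
eef_pos: [0.5708, -0.1347, 0.2351]
tcp_rot: [-0.586, 0.81, -0.0, 0.0]
contact_force: [-0.9, 0.9, 0.7]
opening: 0.348
t 5.2 pos [ 0.5707 -0.1347  0.2352] jaw -108.3 rot rv [-0.05 -0.    0.03] shift before turn [ 0.3 -6.1 -0.8] after [ 0.3 -6.1 -0.8] q6 1.49 F [-1.2  0.1 -1. ] op 0.35
```

View pics/w5.png

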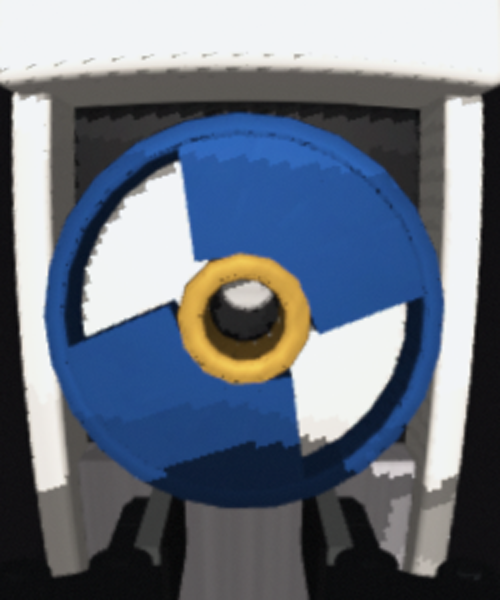

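View pics/s5.png

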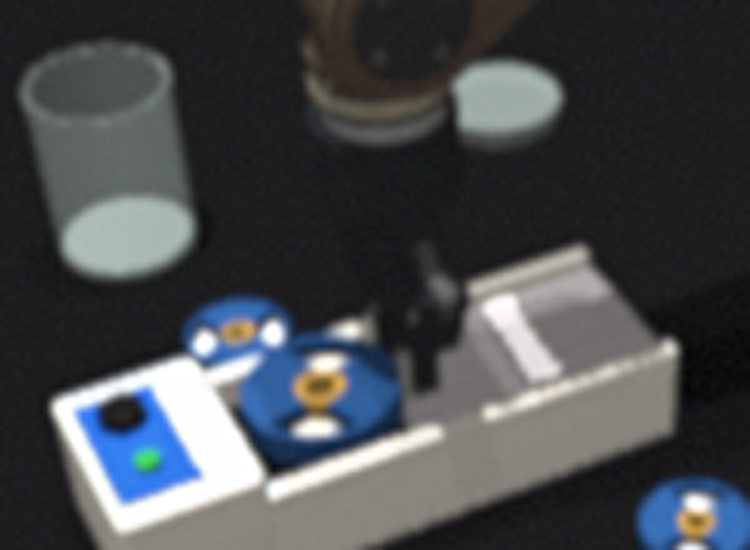

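```bash

python3 -m jog '[{"x":0.5,"y":-2,"z":0,"rx":0,"ry":0,"rz":0,"grip":0.65},{"x":0,"y":-1,"z":0,"rx":0,"ry":0,"rz":0,"grip":0.65},{"x":0,"y":-1,"z":0,"rx":0,"ry":0,"rz":0,"grip":0.65},{"x":0,"y":-1,"z":0,"rx":0,"ry":0,"rz":0,"grip":0.65},{"x":0,"y":-0.5,"z":0,"rx":0,"ry":0,"rz":0,"grip":0.65}]'
python3 look.py 6 wrist,scene; python3 -c "
from h import *
plan(mill(-.0513,0,.236),YAW+90)
crop('wrist6',200,0,250,300,2,'w6');crop('scene6',205,110,150,110,5,'s6')"
```

```text
time: 5.62
eef_pos: [0.5758, -0.1369, 0.2354]
tcp_rot: [-0.586, 0.81, -0.001, 0.0]
contact_force: [0.2, -0.6, 0.1]
opening: 0.349
t 5.72 pos [ 0.5757 -0.1369  0.2354] jaw -108.3 rot rv [-0.08 -0.01  0.02] shift before turn [-0.2 -0.6 -0.6] after [-0.2 -0.6 -0.6] q6 1.48 F [ 0.6  0.5 -0. ] op 0.349
```

View pics/w6.png

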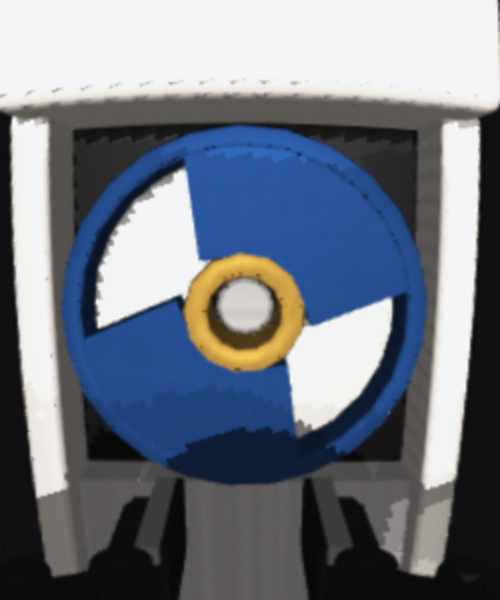

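View pics/s6.png

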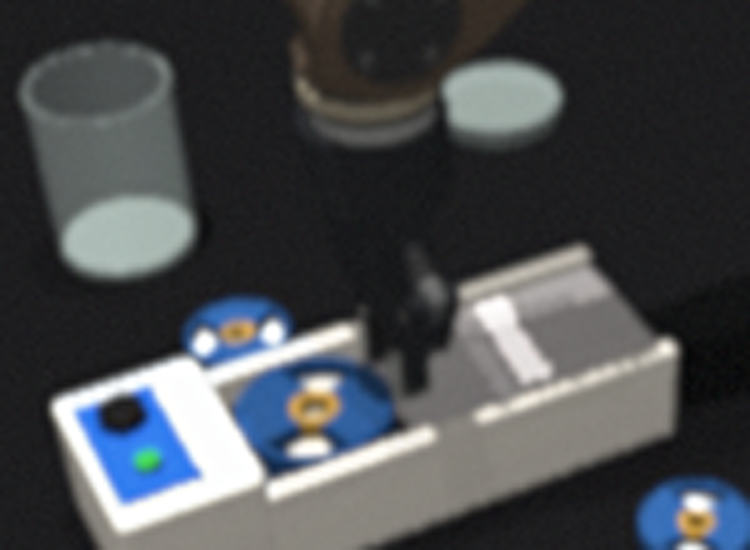

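```bash

python3 -m jog '[{"x":0,"y":4,"z":0,"rx":0,"ry":0,"rz":0,"grip":0.65},{"x":0,"y":4,"z":-20,"rx":0,"ry":0,"rz":0,"grip":0.65},{"x":0,"y":10,"z":-40,"rx":0,"ry":0,"rz":0,"grip":0.65},{"x":0,"y":10,"z":-40,"rx":0,"ry":0,"rz":0,"grip":0.53},{"x":0,"y":5,"z":-20,"rx":0,"ry":0,"rz":0,"grip":0.53},{"x":0,"y":0,"z":0,"rx":0,"ry":0,"rz":0,"grip":0.53},{"x":0,"y":0,"z":0,"rx":0,"ry":0,"rz":0,"grip":0.53}]'
python3 look.py 7 wrist,scene; python3 -c "
from h import *
plan([.4693,.2080,.35],YAW+90)
crop('wrist7',220,40,200,150,4,'w7');crop('scene7',205,130,150,110,5,'s7')"
```

```text
time: 6.3
eef_pos: [0.544, -0.1263, 0.3571]
tcp_rot: [-0.586, 0.81, -0.002, 0.001]
contact_force: [-0.5, 0.1, -0.7]
opening: 0.475
t 6.4 pos [ 0.5436 -0.1262  0.3538] jaw -108.3 rot rv [0.12 0.01 0.03] shift before turn [-294.   175.3    4.2] after [-294.   175.4    3.8] q6 1.48 F [-0.8  0.4 -0.2] op 0.47
```

View pics/wrist7.png

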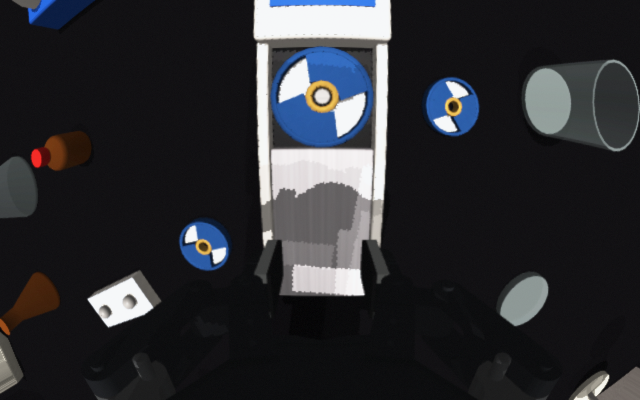

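View pics/s7.png

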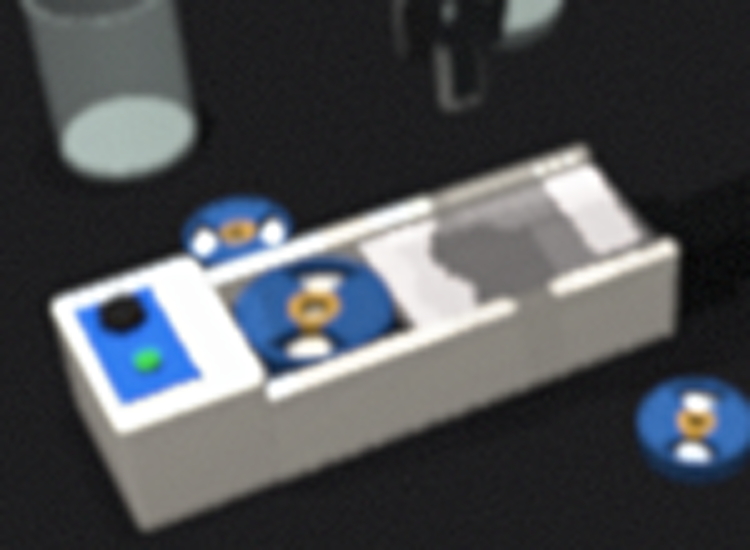

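```bash

python3 -m jog '[{"x":-35,"y":20,"z":0,"rx":0,"ry":0,"rz":0,"grip":0.53},{"x":-35,"y":20,"z":0,"rx":0,"ry":0,"rz":0,"grip":0.53},{"x":-35,"y":20,"z":0,"rx":0,"ry":0,"rz":0,"grip":0.53},{"x":-35,"y":20,"z":0,"rx":0,"ry":0,"rz":0,"grip":0.53},{"x":-35,"y":20,"z":0,"rx":0,"ry":0,"rz":0,"grip":0.53},{"x":-35,"y":20,"z":0,"rx":0,"ry":0,"rz":0,"grip":0.53},{"x":-35,"y":20,"z":0,"rx":0,"ry":0,"rz":0,"grip":0.53},{"x":-35,"y":20,"z":0,"rx":0,"ry":0,"rz":0,"grip":0.53}]'
python3 -m jog '[{"x":-14,"y":20,"z":0,"rx":0,"ry":0,"rz":0,"grip":0.53},{"x":0,"y":20,"z":10,"rx":0,"ry":0,"rz":0,"grip":0.53},{"x":0,"y":15,"z":10,"rx":0,"ry":0,"rz":0,"grip":0.53},{"x":0,"y":0,"z":0,"rx":0,"ry":0,"rz":0,"grip":0.53},{"x":0,"y":0,"z":0,"rx":0,"ry":0,"rz":0,"grip":0.53}]'
python3 look.py 8 wrist,top; python3 -c "
from h import *
plan([.4693,.2080,.35],YAW+90)
crop('wrist8',220,100,200,150,4,'w8')
crop('top8',300,130,150,132,5,'t8')"
```

```text
time: 7.07
eef_pos: [0.4788, 0.1913, 0.3527]
tcp_rot: [-0.586, 0.81, 0.001, -0.002]
contact_force: [0.5, 0.7, -0.1]
opening: 0.47
time: 7.48
eef_pos: [0.4314, 0.2203, 0.3329]
tcp_rot: [-0.586, 0.81, 0.001, -0.002]
contact_force: [0.7, -0.0, 0.2]
opening: 0.465
t 7.58 pos [0.4328 0.2199 0.3349] jaw -108.3 rot rv [ 0.01 -0.02 -0.01] shift before turn [ -0.2 -38.4 -15.1] after [ -0.2 -38.4 -15.1] q6 2.15 F [ 0.4 -0.1  0.4] op 0.471
```

View pics/wrist8.png

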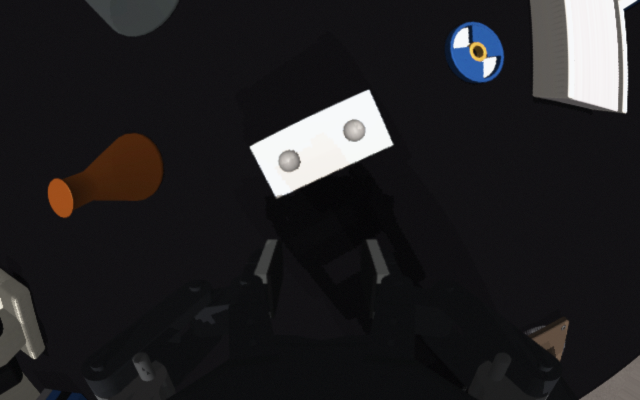

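View pics/w8.png

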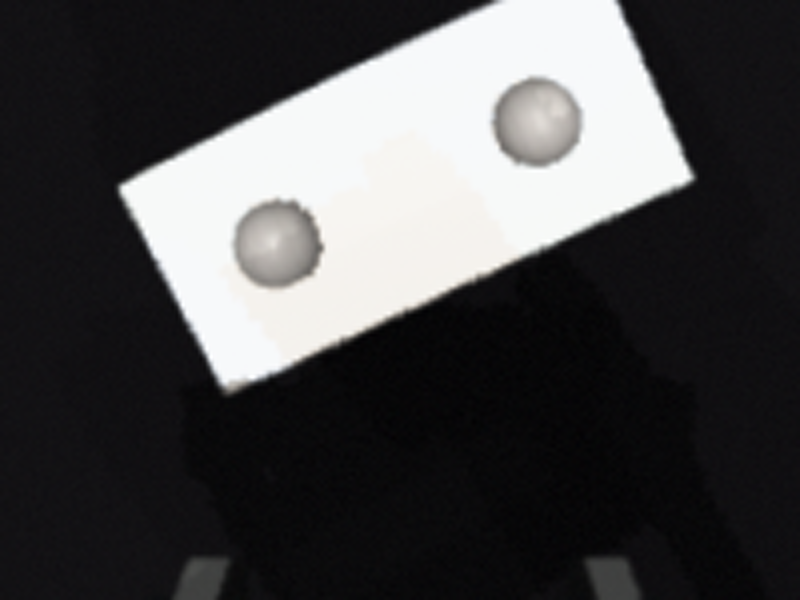

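View pics/t8.png

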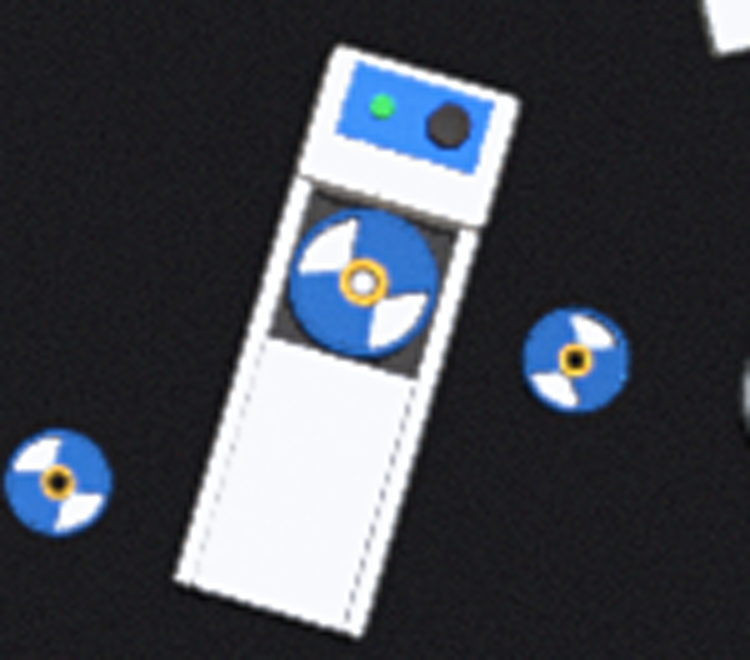

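```bash
python3 -c "
from h import *
from plant import get_state
T=load('top0');W=load('wrist8');S=load('scene0');T8=load('top8')
for a,b,c in [((240.6,244.7),(288.9,160.6),(421,239.9)),((262.1,241.1),(353.9,129.9),(398,229))]:
  print(tri((T,a,0),(W,b,1))[0].round(4),tri((S,c,0),(W,b,1))[0].round(4),atz(W,b,.0295,1).round(4),atz(T,a,.0295).round(4))
# wells/hub with wrist7
W7=load('wrist7')
for n,t,w in [('hub',(363,283),(321.5,96.5))]:
  print(n,atz(T8,(300+t[0]/5-.4,130+t[1]/5-.4),.063),atz(W7,w,.063,1))
g=get_state()['eef_pos'];print(g)
print('cam',-W['R'].T@W['t'])
crop('wrist7',260,40,120,120,5,'w7')
"
```

```text
[0.465  0.2398 0.0268] [0.4648 0.2402 0.0267] [0.4654 0.2395 0.0295] [0.4651 0.2394 0.0295]
[0.4736 0.1759 0.0284] [0.4729 0.1765 0.0269] [0.4735 0.1761 0.0295] [0.4738 0.1756 0.0295]
hub [ 0.6241742  -0.15241071  0.063     ] [ 0.62495343 -0.1527057   0.063     ]
[0.43282951 0.21986561 0.33486219]
cam [0.50149705 0.19782175 0.30229788]
```

View pics/w7.png

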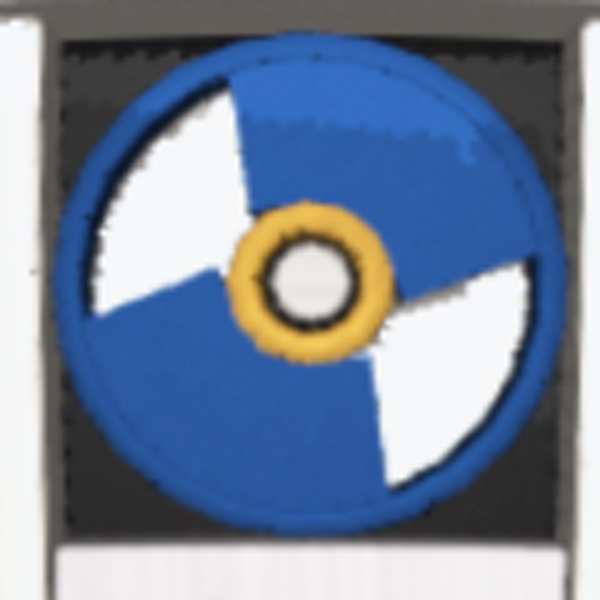

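```bash
python3 -c "
from h import *
plan([.4734,.1761,.197],YAW+90)"
```

```text
t 7.58 pos [0.4328 0.2199 0.3349] jaw -108.3 rot rv [ 0.01 -0.02 -0.01] shift before turn [ 28.8 -52.3 137.9] after [ 28.8 -52.3 137.9] q6 2.15 F [ 0.4 -0.1  0.4] op 0.471
```

```bash

python3 -m jog '[{"x":15,"y":-26,"z":10,"rx":0,"ry":0,"rz":0,"grip":0.53},{"x":14,"y":-26,"z":25,"rx":0,"ry":0,"rz":0,"grip":0.53},{"x":0,"y":0,"z":35,"rx":0,"ry":0,"rz":0,"grip":0.53},{"x":0,"y":0,"z":20,"rx":0,"ry":0,"rz":0,"grip":0.53},{"x":0,"y":0,"z":10,"rx":0,"ry":0,"rz":0,"grip":0.53},{"x":0,"y":0,"z":0,"rx":0,"ry":0,"rz":0,"grip":0.53},{"x":0,"y":0,"z":0,"rx":0,"ry":0,"rz":0,"grip":0.53}]'
python3 look.py 9 wrist,scene; python3 -c "
from h import *
plan([.4734,.1761,.197],YAW+90)
crop('wrist9',220,150,200,150,4,'w9');crop('scene9',350,180,120,90,6,'s9')"
```

```text
time: 8.17
eef_pos: [0.4732, 0.1761, 0.2356]
tcp_rot: [-0.586, 0.811, -0.0, 0.0]
contact_force: [-0.4, 0.4, -0.0]
opening: 0.47
t 8.27 pos [0.4735 0.1765 0.237 ] jaw -108.3 rot rv [-0.19  0.1   0.03] shift before turn [ 0.5  0.1 40. ] after [ 0.4 -0.1 40. ] q6 2.05 F [-0.3 -0.6  0.2] op 0.468
```

View pics/w9.png

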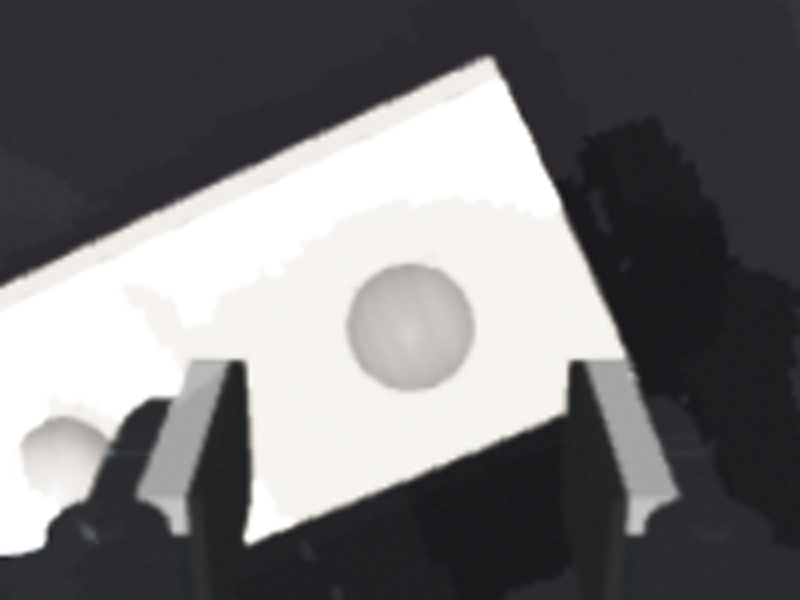

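View pics/s9.png

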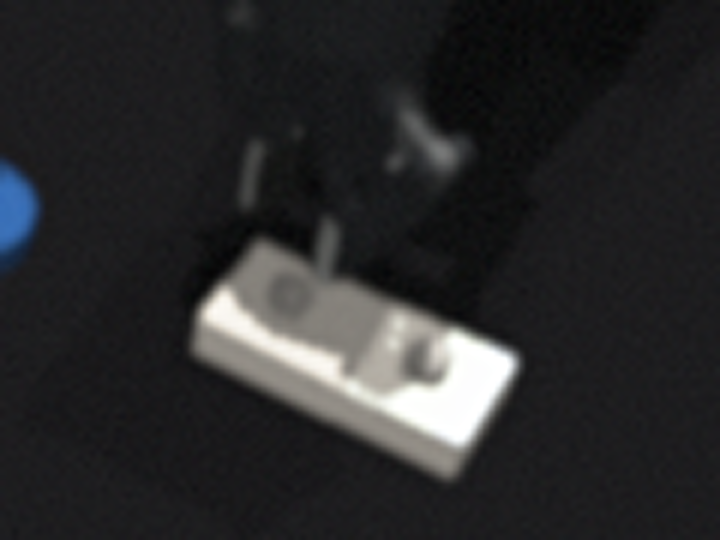

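```bash

python3 -m jog '[{"x":0,"y":0,"z":20,"rx":0,"ry":0,"rz":0,"grip":0.53},{"x":0,"y":0,"z":12,"rx":0,"ry":0,"rz":0,"grip":0.53},{"x":0,"y":0,"z":7,"rx":0,"ry":0,"rz":0,"grip":0.53},{"x":0,"y":0,"z":0,"rx":0,"ry":0,"rz":0,"grip":0.53},{"x":0,"y":0,"z":0,"rx":0,"ry":0,"rz":0,"grip":0.53}]' 30
python3 look.py 10 wrist,scene; python3 -c "
from h import *
plan([.4734,.1761,.197],YAW+90)
crop('wrist10',220,150,200,150,4,'w10');crop('scene10',350,180,120,90,6,'s10')"
```

```text
time: 8.68
eef_pos: [0.4723, 0.1765, 0.1962]
tcp_rot: [-0.586, 0.81, 0.0, -0.0]
contact_force: [-0.5, 0.1, -0.3]
opening: 0.473
t 8.78 pos [0.4727 0.1765 0.1969] jaw -108.3 rot rv [-0.07  0.04  0.04] shift before turn [ 0.2 -0.7 -0.1] after [ 0.2 -0.7 -0.1] q6 2.05 F [ 0.2 -0.1 -0.4] op 0.47
```

View pics/w10.png

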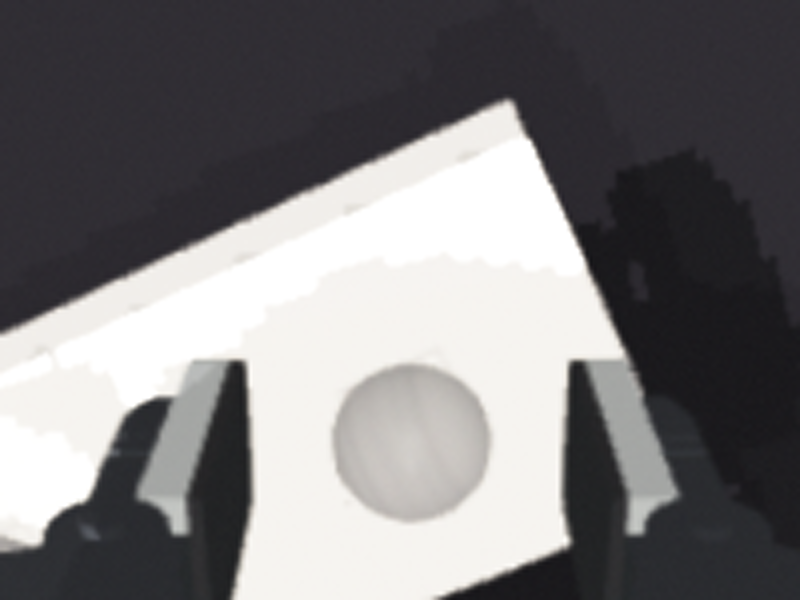

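View pics/s10.png

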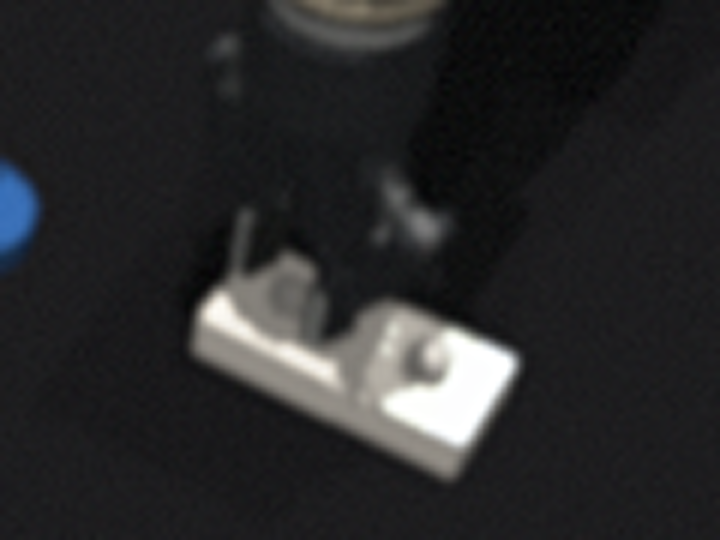

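```bash

python3 -m jog '[{"x":0,"y":0,"z":0,"rx":0,"ry":0,"rz":0,"grip":0.65},{"x":0,"y":0,"z":0,"rx":0,"ry":0,"rz":0,"grip":0.72},{"x":0,"y":0,"z":0,"rx":0,"ry":0,"rz":0,"grip":0.9},{"x":0,"y":0,"z":0,"rx":0,"ry":0,"rz":0,"grip":0.9},{"x":0,"y":0,"z":0,"rx":0,"ry":0,"rz":0,"grip":0.9},{"x":0,"y":0,"z":0,"rx":0,"ry":0,"rz":0,"grip":0.9}]' 30
python3 -c "
from h import *
plan([.4734,.1761,.197],YAW+90)"
```

```text
time: 9.28
eef_pos: [0.4726, 0.1763, 0.1966]
tcp_rot: [-0.586, 0.81, -0.0, 0.0]
contact_force: [-1.4, -1.9, 3.9]
opening: 0.205
t 9.28 pos [0.4726 0.1763 0.1966] jaw -108.3 rot rv [-0.04  0.    0.04] shift before turn [-0.  -0.8 -0.4] after [-0.  -0.8 -0.4] q6 2.05 F [-1.4 -1.9  3.9] op 0.205
```

```bash

python3 -m jog '[{"x":0,"y":0,"z":-5,"rx":0,"ry":0,"rz":0,"grip":0.9},{"x":0,"y":0,"z":-15,"rx":0,"ry":0,"rz":0,"grip":0.9},{"x":0,"y":0,"z":-30,"rx":0,"ry":0,"rz":0,"grip":0.9},{"x":0,"y":0,"z":-30,"rx":0,"ry":0,"rz":0,"grip":0.9},{"x":0,"y":0,"z":0,"rx":0,"ry":0,"rz":0,"grip":0.9}]'
python3 look.py 11 wrist,scene; python3 -c "
from h import *
plan(mill(.01365,.0227,.27),YAW+90)
crop('wrist11',220,150,200,150,4,'w11');crop('scene11',350,150,120,110,6,'s11')"
```

```text
time: 9.7
eef_pos: [0.4744, 0.1769, 0.2822]
tcp_rot: [-0.586, 0.81, -0.002, 0.005]
contact_force: [0.9, 0.4, 0.9]
opening: 0.204
t 9.8 pos [0.4727 0.1765 0.2775] jaw -108.3 rot rv [-0.17  0.11  0.03] shift before turn [ 242.4 -261.7    7.8] after [ 242.3 -261.8    7.5] q6 2.05 F [-0.1 -0.2  0. ] op 0.206
```

View pics/w11.png

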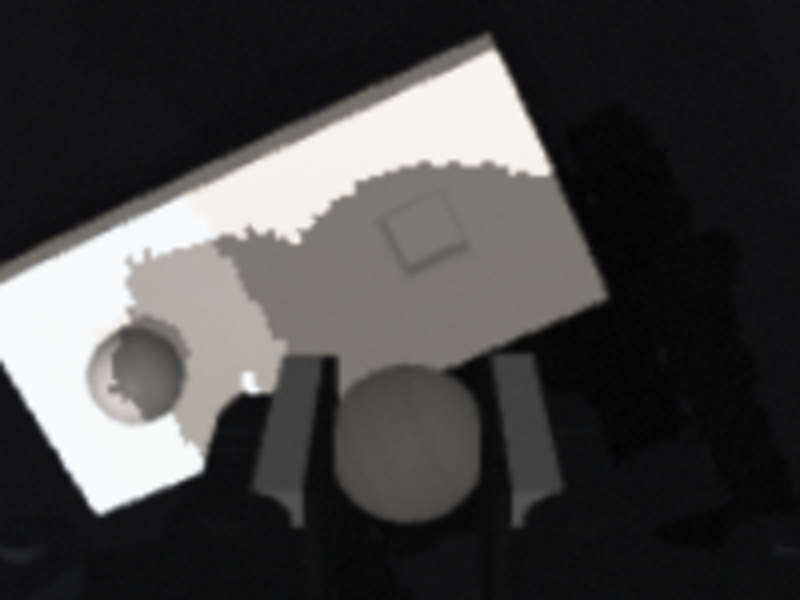

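View pics/s11.png

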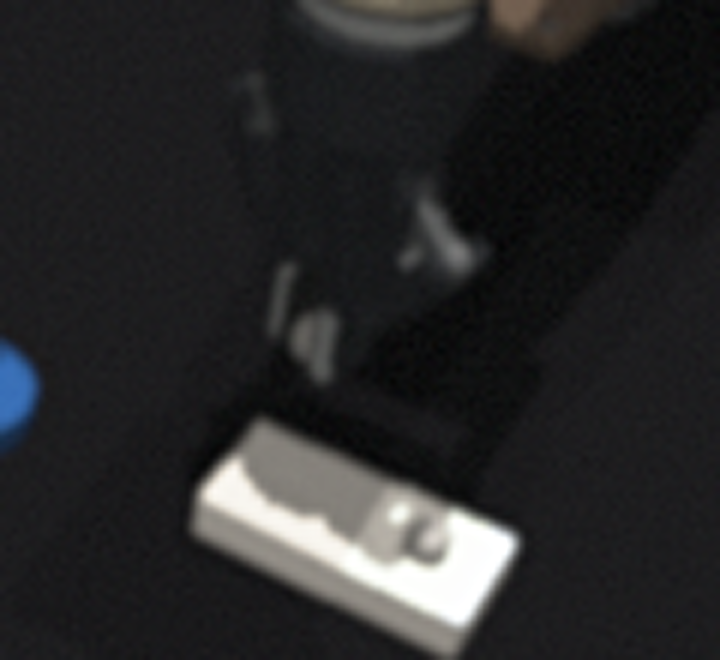

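```bash

python3 -m jog '[{"x":27,"y":-29,"z":-10,"rx":0,"ry":0,"rz":0,"grip":0.9},{"x":27,"y":-29,"z":0,"rx":0,"ry":0,"rz":0,"grip":0.9},{"x":27,"y":-29,"z":0,"rx":0,"ry":0,"rz":0,"grip":0.9},{"x":27,"y":-29,"z":0,"rx":0,"ry":0,"rz":0,"grip":0.9},{"x":27,"y":-29,"z":0,"rx":0,"ry":0,"rz":0,"grip":0.9},{"x":27,"y":-29,"z":0,"rx":0,"ry":0,"rz":0,"grip":0.9},{"x":27,"y":-29,"z":0,"rx":0,"ry":0,"rz":0,"grip":0.9},{"x":27,"y":-29,"z":0,"rx":0,"ry":0,"rz":0,"grip":0.9}]'
python3 -m jog '[{"x":26,"y":-29,"z":0,"rx":0,"ry":0,"rz":0,"grip":0.9},{"x":0,"y":0,"z":0,"rx":0,"ry":0,"rz":0,"grip":0.9},{"x":0,"y":0,"z":0,"rx":0,"ry":0,"rz":0,"grip":0.9}]'
python3 look.py 12 wrist,scene; python3 -c "
from h import *
plan(mill(.01365,.0227,.27),YAW+90)
crop('wrist12',220,100,200,150,4,'w12');crop('scene12',205,110,150,110,5,'s12')"
```

```text
time: 10.47
eef_pos: [0.6248, -0.1031, 0.2833]
tcp_rot: [-0.586, 0.811, 0.002, -0.001]
contact_force: [1.4, 1.0, 0.5]
opening: 0.205
time: 10.72
eef_pos: [0.6442, -0.1371, 0.2833]
tcp_rot: [-0.585, 0.811, 0.002, -0.001]
contact_force: [0.3, 0.4, -0.3]
opening: 0.204
t 10.82 pos [ 0.6435 -0.1346  0.2838] jaw -108.3 rot rv [0.25 0.04 0.02] shift before turn [ 0.5 -2.  13.8] after [ 0.5 -2.  13.8] q6 1.53 F [-0.   0.2 -0.2] op 0.204
```

View pics/wrist12.png

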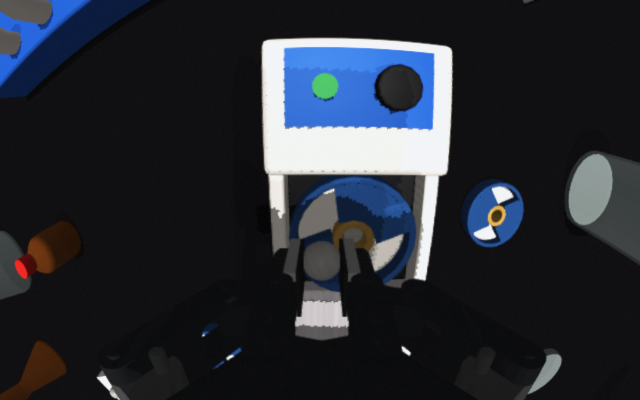

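View pics/s12.png

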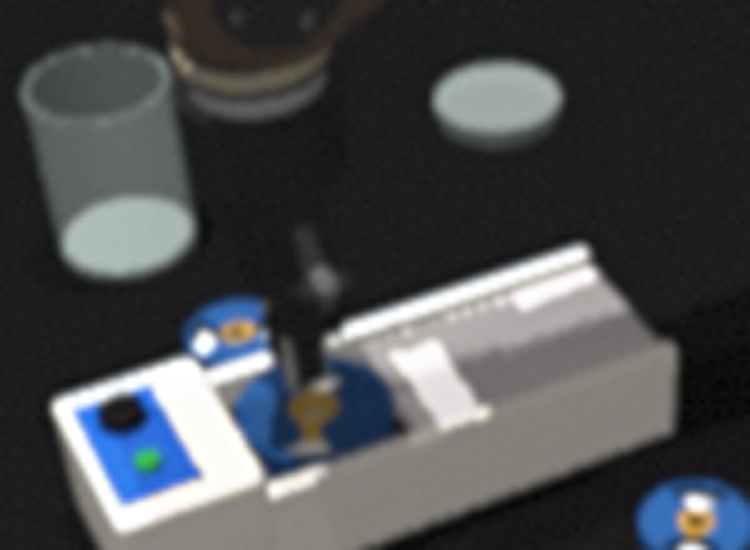

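```bash

python3 -m jog '[{"x":0.5,"y":-1,"z":20,"rx":0,"ry":0,"rz":0,"grip":0.9},{"x":0,"y":0,"z":15,"rx":0,"ry":0,"rz":0,"grip":0.9},{"x":0,"y":0,"z":7,"rx":0,"ry":0,"rz":0,"grip":0.9},{"x":0,"y":0,"z":0,"rx":0,"ry":0,"rz":0,"grip":0.9},{"x":0,"y":0,"z":0,"rx":0,"ry":0,"rz":0,"grip":0.9}]'
python3 look.py 13 wrist,scene; python3 -c "
from h import *
plan(mill(.01365,.0227,.236),YAW+90)
crop('wrist13',220,150,200,150,4,'w13');crop('scene13',235,150,80,60,8,'s13')"
```

```text
time: 11.23
eef_pos: [0.6446, -0.1351, 0.2431]
tcp_rot: [-0.586, 0.81, 0.001, -0.001]
contact_force: [0.6, 1.0, -0.7]
opening: 0.205
t 11.33 pos [ 0.6454 -0.1357  0.2449] jaw -108.2 rot rv [-0.07 -0.    0.06] shift before turn [0.1 0.2 8.9] after [0.1 0.2 8.9] q6 1.53 F [-1.6 -0.2 -0.3] op 0.207
```

View pics/w13.png

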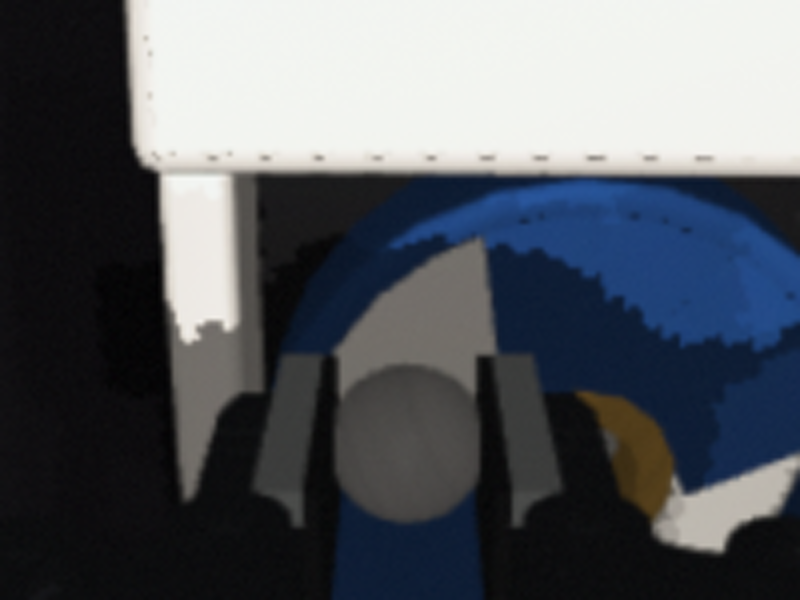

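View pics/s13.png

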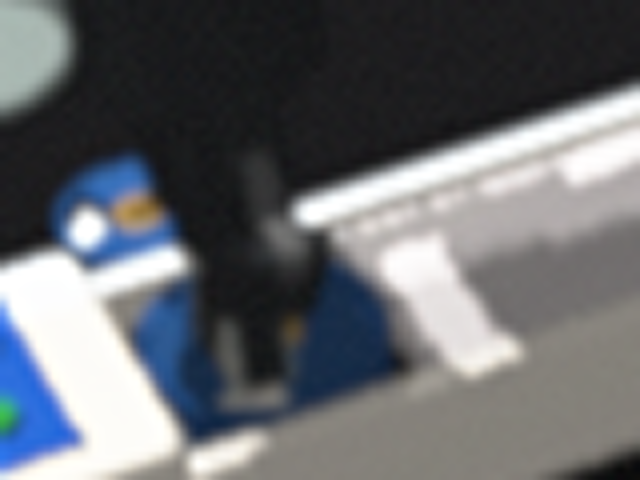

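```bash
python3 -c "
from h import *
W=load('wrist13')
f=lambda x,y:(220+(x+.5)/4-.5,150+(y+.5)/4-.5)
p=fm(atz(W,f(483,237),.063,1));print('corner',p,np.hypot(*p),np.degrees(np.arctan2(p[1],p[0])))
p=fm(atz(W,f(338,340),.063,1));print('rim',p,np.hypot(*p))
p=fm(atz(W,f(495,350),.0625,1));print('edge pt',p)
from plant import get_state
g=get_state()['eef_pos']
for z in (.244-.165,.2449-.167,.2449-.169): print('ball',fm(atz(W,f(407,443),z,1)),fm(g))
"
```

```text
corner [0.0359 0.0141] 0.03856967720891633 21.442798312852894
rim [0.0215 0.0329] 0.03930216279036053
edge pt [0.0199 0.0122]
ball [0.0148 0.0238] [0.0138 0.0228]
ball [0.0142 0.0238] [0.0138 0.0228]
ball [0.0131 0.0238] [0.0138 0.0228]
```

```bash

python3 -m jog '[{"x":0.7,"y":0.5,"z":4,"rx":0,"ry":0,"rz":0,"grip":0.9},{"x":0,"y":0,"z":3,"rx":0,"ry":0,"rz":0,"grip":0.9},{"x":0,"y":0,"z":1.5,"rx":0,"ry":0,"rz":0,"grip":0.9},{"x":0,"y":0,"z":0,"rx":0,"ry":0,"rz":0,"grip":0.9},{"x":0,"y":0,"z":0,"rx":0,"ry":0,"rz":0,"grip":0.9}]'
python3 look.py 14 wrist,scene; python3 -c "
from h import *
plan(mill(.01365,.0227,.236),YAW+90)
crop('wrist14',220,150,200,150,4,'w14');crop('scene14',235,150,80,60,8,'s14')"
```

```text
time: 11.75
eef_pos: [0.6447, -0.1367, 0.2368]
tcp_rot: [-0.586, 0.81, -0.0, 0.0]
contact_force: [-1.8, 1.2, 5.4]
opening: 0.204
t 11.85 pos [ 0.6447 -0.1367  0.2367] jaw -108.3 rot rv [-0.04 -0.01  0.03] shift before turn [-1.1 -0.2  0.7] after [-1.1 -0.2  0.7] q6 1.53 F [-2.   0.8  5.5] op 0.204
```

View pics/w14.png

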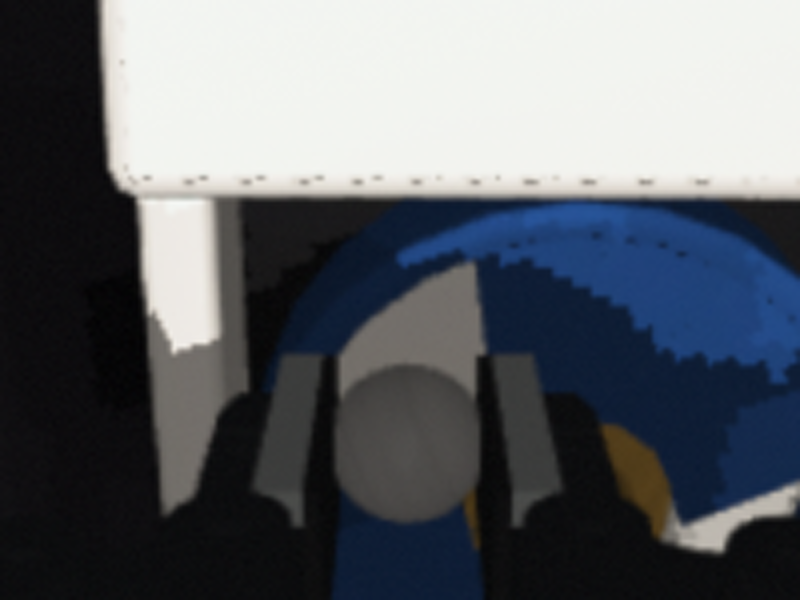

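View pics/s14.png

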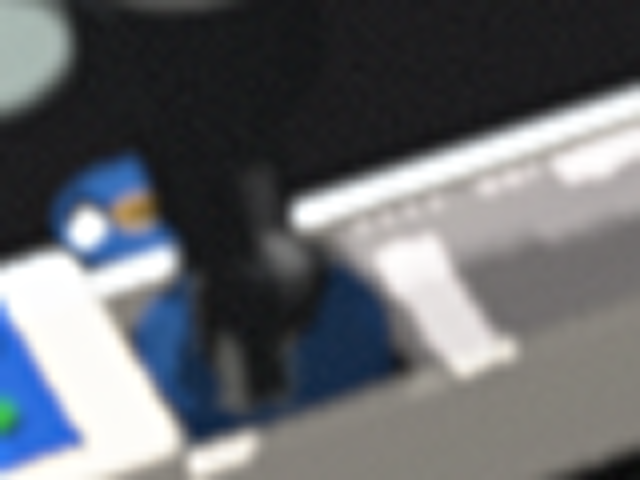

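```bash

python3 -m jog '[{"x":0,"y":0,"z":-1.2,"rx":0,"ry":0,"rz":0,"grip":0.9},{"x":0,"y":0,"z":0,"rx":0,"ry":0,"rz":0,"grip":0.79},{"x":0,"y":0,"z":0,"rx":0,"ry":0,"rz":0,"grip":0.77},{"x":0,"y":0,"z":0,"rx":0,"ry":0,"rz":0,"grip":0.75},{"x":0,"y":0,"z":0,"rx":0,"ry":0,"rz":0,"grip":0.72},{"x":0,"y":0,"z":0,"rx":0,"ry":0,"rz":0,"grip":0.68},{"x":0,"y":0,"z":0,"rx":0,"ry":0,"rz":0,"grip":0.64},{"x":0,"y":0,"z":0,"rx":0,"ry":0,"rz":0,"grip":0.6}]'
python3 look.py 15 wrist,scene; python3 -c "
from h import *
plan(mill(.01365,.0227,.236),YAW+90)
crop('wrist15',220,150,200,150,4,'w15');crop('scene15',235,150,80,60,8,'s15')"
```

```text
time: 12.52
eef_pos: [0.6443, -0.1365, 0.2364]
tcp_rot: [-0.586, 0.81, 0.0, -0.0]
contact_force: [-0.5, -0.4, 1.2]
opening: 0.4
t 12.62 pos [ 0.6444 -0.1365  0.2366] jaw -108.3 rot rv [0.02 0.   0.03] shift before turn [-1.  -0.5  0.6] after [-1.  -0.5  0.6] q6 1.53 F [-0.2  0.7 -0.4] op 0.4
```

View pics/w15.png

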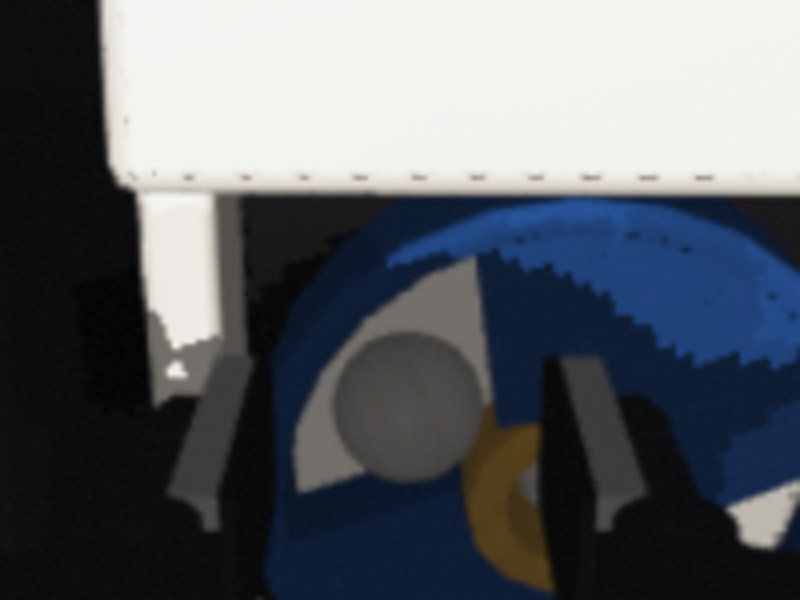

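```bash

python3 -m jog '[{"x":0,"y":0,"z":-10,"rx":0,"ry":0,"rz":0,"grip":0.6},{"x":0,"y":0,"z":-20,"rx":0,"ry":0,"rz":0,"grip":0.53},{"x":0,"y":0,"z":-20,"rx":0,"ry":0,"rz":0,"grip":0.53},{"x":0,"y":0,"z":0,"rx":0,"ry":0,"rz":0,"grip":0.53},{"x":0,"y":0,"z":0,"rx":0,"ry":0,"rz":0,"grip":0.53}]'
python3 look.py 16 wrist,scene; python3 -c "
from h import *
plan([.4650,.2397,.24],YAW+90)
crop('wrist16',220,100,200,150,4,'w16')"
```

```text
time: 13.03
eef_pos: [0.645, -0.1368, 0.2892]
tcp_rot: [-0.586, 0.81, -0.002, 0.001]
contact_force: [-0.9, -0.1, -1.3]
opening: 0.467
t 13.13 pos [ 0.6441 -0.1365  0.2862] jaw -108.3 rot rv [0.06 0.   0.02] shift before turn [-301.   288.    46.5] after [-300.9  288.1   46.2] q6 1.53 F [-0.5 -1.2 -0.8] op 0.47
```

View pics/w16.png

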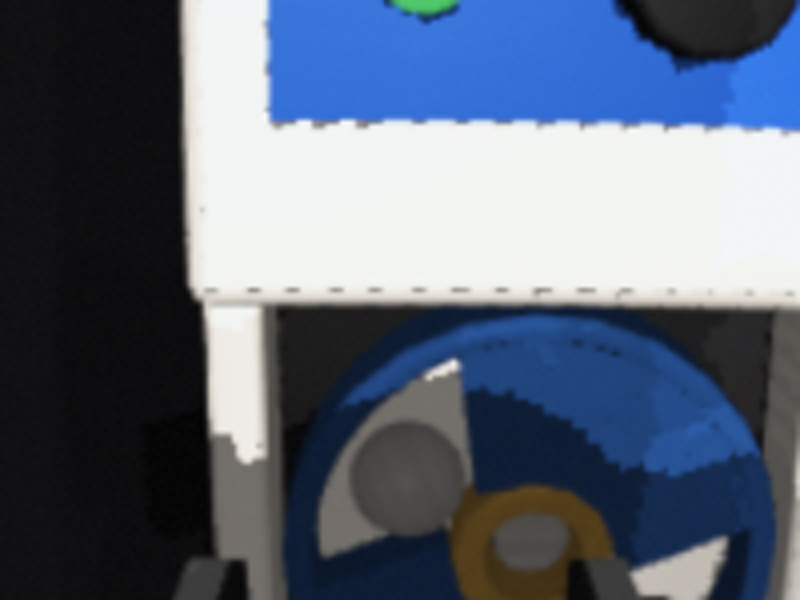

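```bash

python3 -m jog '[{"x":-27,"y":26,"z":0,"rx":0,"ry":0,"rz":0,"grip":0.53},{"x":-27,"y":26,"z":0,"rx":0,"ry":0,"rz":0,"grip":0.53},{"x":-27,"y":26,"z":0,"rx":0,"ry":0,"rz":0,"grip":0.53},{"x":-27,"y":26,"z":0,"rx":0,"ry":0,"rz":0,"grip":0.53},{"x":-27,"y":26,"z":0,"rx":0,"ry":0,"rz":0,"grip":0.53},{"x":-27,"y":26,"z":0,"rx":0,"ry":0,"rz":0,"grip":0.53},{"x":-27,"y":26,"z":0,"rx":0,"ry":0,"rz":0,"grip":0.53},{"x":-27,"y":26,"z":0,"rx":0,"ry":0,"rz":0,"grip":0.53}]'
python3 -m jog '[{"x":-27,"y":26,"z":0,"rx":0,"ry":0,"rz":0,"grip":0.53},{"x":-29,"y":27,"z":0,"rx":0,"ry":0,"rz":0,"grip":0.53},{"x":-29,"y":27,"z":10,"rx":0,"ry":0,"rz":0,"grip":0.53},{"x":0,"y":0,"z":20,"rx":0,"ry":0,"rz":0,"grip":0.53},{"x":0,"y":0,"z":16,"rx":0,"ry":0,"rz":0,"grip":0.53},{"x":0,"y":0,"z":0,"rx":0,"ry":0,"rz":0,"grip":0.53},{"x":0,"y":0,"z":0,"rx":0,"ry":0,"rz":0,"grip":0.53}]'
python3 look.py 17 wrist; python3 -c "
from h import *
plan([.4650,.2397,.199],YAW+90)
crop('wrist17',220,150,200,150,4,'w17')"
```

```text
time: 13.8
eef_pos: [0.5129, 0.1351, 0.2852]
tcp_rot: [-0.586, 0.811, 0.001, -0.001]
contact_force: [-0.5, 0.6, 0.1]
opening: 0.473
time: 14.38
eef_pos: [0.4644, 0.2394, 0.2389]
tcp_rot: [-0.586, 0.81, 0.001, -0.002]
contact_force: [0.4, -0.4, 0.5]
opening: 0.467
t 14.43 pos [0.4652 0.2393 0.2402] jaw -108.3 rot rv [ 0.09 -0.06  0.01] shift before turn [-0.3  0.2 41.2] after [-0.3  0.3 41.2] q6 2.17 F [-0.2 -0.2  0.4] op 0.471
```

View pics/w17.png

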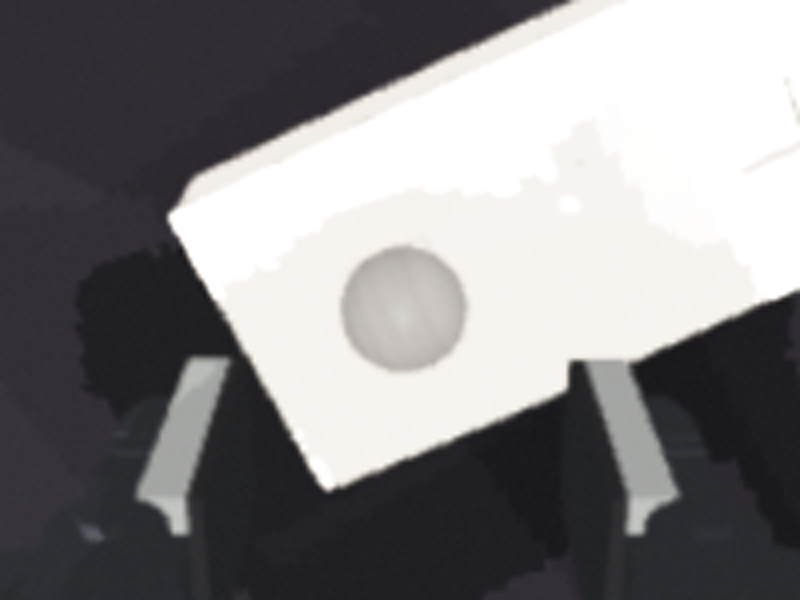

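```bash

python3 -m jog '[{"x":-0.7,"y":-1.2,"z":20,"rx":0,"ry":0,"rz":0,"grip":0.53},{"x":0,"y":0,"z":13,"rx":0,"ry":0,"rz":0,"grip":0.53},{"x":0,"y":0,"z":7,"rx":0,"ry":0,"rz":0,"grip":0.53},{"x":0,"y":0,"z":0,"rx":0,"ry":0,"rz":0,"grip":0.53},{"x":0,"y":0,"z":0,"rx":0,"ry":0,"rz":0,"grip":0.53}]' 30
python3 look.py 18 wrist; python3 -c "
from h import *
plan([.4650,.2397,.199],YAW+90)
crop('wrist18',220,150,200,150,4,'w18')"
```

```text
time: 14.85
eef_pos: [0.4672, 0.2396, 0.2013]
tcp_rot: [-0.586, 0.811, -0.0, 0.0]
contact_force: [0.7, -0.7, 1.1]
opening: 0.47
t 14.9 pos [0.4673 0.2397 0.2018] jaw -108.3 rot rv [-0.08  0.05 -0.  ] shift before turn [0.7 2.2 2.8] after [0.7 2.2 2.8] q6 2.17 F [0.1 0.1 0.4] op 0.47
```

View pics/w18.png

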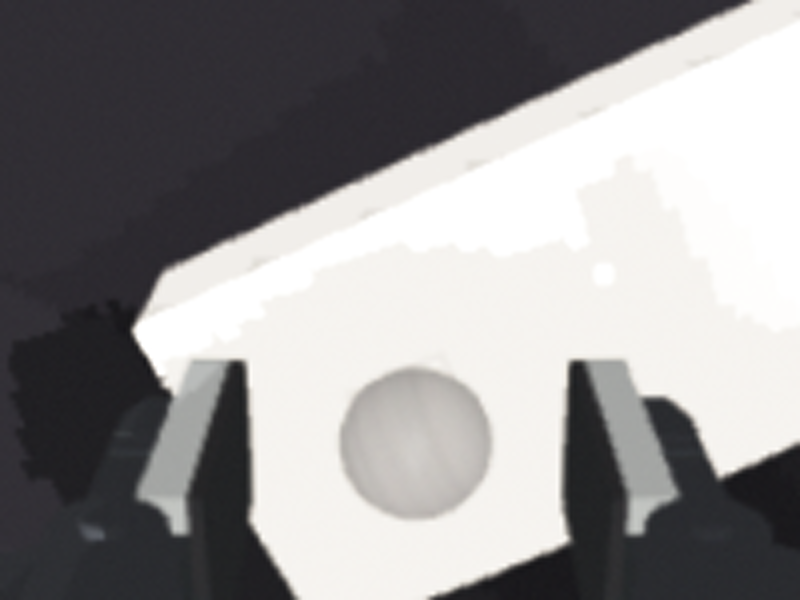

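```bash

python3 -m jog '[{"x":0.7,"y":0.3,"z":3,"rx":0,"ry":0,"rz":0,"grip":0.6},{"x":0,"y":0,"z":0,"rx":0,"ry":0,"rz":0,"grip":0.68},{"x":0,"y":0,"z":0,"rx":0,"ry":0,"rz":0,"grip":0.73},{"x":0,"y":0,"z":0,"rx":0,"ry":0,"rz":0,"grip":0.9},{"x":0,"y":0,"z":0,"rx":0,"ry":0,"rz":0,"grip":0.9},{"x":0,"y":0,"z":0,"rx":0,"ry":0,"rz":0,"grip":0.9},{"x":0,"y":0,"z":0,"rx":0,"ry":0,"rz":0,"grip":0.9}]' 30
python3 -m jog '[{"x":0,"y":0,"z":-5,"rx":0,"ry":0,"rz":0,"grip":0.9},{"x":0,"y":0,"z":-15,"rx":0,"ry":0,"rz":0,"grip":0.9},{"x":0,"y":0,"z":-30,"rx":0,"ry":0,"rz":0,"grip":0.9},{"x":0,"y":0,"z":-40,"rx":0,"ry":0,"rz":0,"grip":0.9},{"x":0,"y":0,"z":0,"rx":0,"ry":0,"rz":0,"grip":0.9},{"x":0,"y":0,"z":0,"rx":0,"ry":0,"rz":0,"grip":0.9}]'
python3 look.py 19 wrist; python3 -c "
from h import *
plan(mill(-.01365,-.0227,.284),YAW+90)
crop('wrist19',220,150,200,150,4,'w19')"
```

```text
time: 15.48
eef_pos: [0.4663, 0.2393, 0.1982]
tcp_rot: [-0.586, 0.81, -0.0, 0.0]
contact_force: [-0.9, -2.0, 2.7]
opening: 0.204
time: 15.98
eef_pos: [0.4671, 0.2397, 0.291]
tcp_rot: [-0.586, 0.81, -0.001, 0.003]
contact_force: [-0.7, 0.3, -0.1]
opening: 0.204
t 16.03 pos [0.4663 0.2394 0.2888] jaw -108.3 rot rv [-0.1   0.09  0.03] shift before turn [ 345.5 -260.2    4.7] after [ 345.4 -260.4    4.8] q6 2.17 F [-0.4 -0.1 -1.2] op 0.207
```

View pics/w19.png

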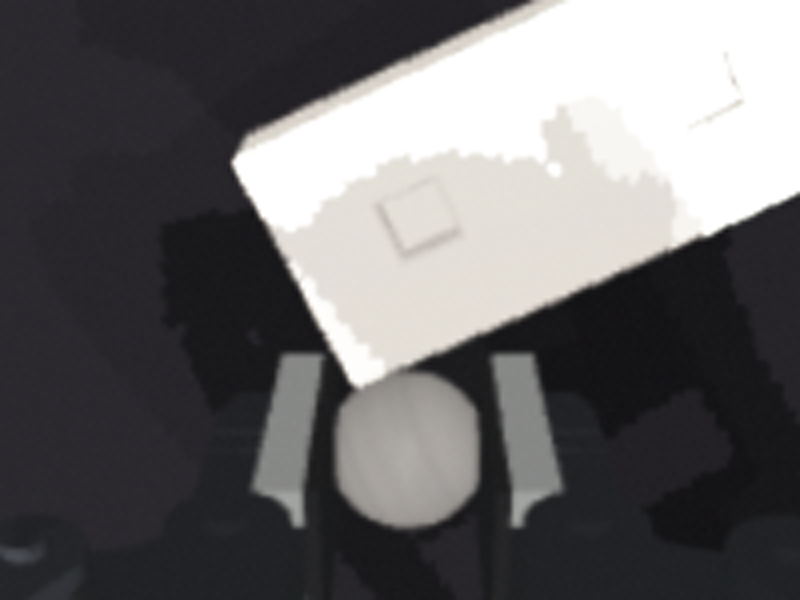

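```bash

python3 -m jog '[{"x":31,"y":-23,"z":0,"rx":0,"ry":0,"rz":0,"grip":0.9},{"x":31,"y":-24,"z":0,"rx":0,"ry":0,"rz":0,"grip":0.9},{"x":31,"y":-24,"z":0,"rx":0,"ry":0,"rz":0,"grip":0.9},{"x":31,"y":-24,"z":0,"rx":0,"ry":0,"rz":0,"grip":0.9},{"x":31,"y":-24,"z":0,"rx":0,"ry":0,"rz":0,"grip":0.9},{"x":31,"y":-24,"z":0,"rx":0,"ry":0,"rz":0,"grip":0.9},{"x":31,"y":-24,"z":0,"rx":0,"ry":0,"rz":0,"grip":0.9},{"x":31,"y":-24,"z":0,"rx":0,"ry":0,"rz":0,"grip":0.9}]'
python3 -m jog '[{"x":33,"y":-23,"z":0,"rx":0,"ry":0,"rz":0,"grip":0.9},{"x":33,"y":-23,"z":0,"rx":0,"ry":0,"rz":0,"grip":0.9},{"x":32,"y":-23,"z":0,"rx":0,"ry":0,"rz":0,"grip":0.9},{"x":0,"y":0,"z":15,"rx":0,"ry":0,"rz":0,"grip":0.9},{"x":0,"y":0,"z":20,"rx":0,"ry":0,"rz":0,"grip":0.9},{"x":0,"y":0,"z":5,"rx":0,"ry":0,"rz":0,"grip":0.9},{"x":0,"y":0,"z":0,"rx":0,"ry":0,"rz":0,"grip":0.9},{"x":0,"y":0,"z":0,"rx":0,"ry":0,"rz":0,"grip":0.9}]'
python3 look.py 20 wrist; python3 -c "
from h import *
plan(mill(-.0132,-.0237,.240),YAW+90)
crop('wrist20',220,150,200,150,4,'w20')"
```

```text
time: 16.7
eef_pos: [0.5693, -0.0578, 0.2853]
tcp_rot: [-0.586, 0.811, 0.002, -0.001]
contact_force: [0.3, -0.3, -0.7]
opening: 0.205
time: 17.37
eef_pos: [0.6041, -0.1702, 0.2463]
tcp_rot: [-0.586, 0.81, 0.001, -0.001]
contact_force: [0.1, 0.4, -1.0]
opening: 0.203
t 17.42 pos [ 0.6046 -0.1702  0.2476] jaw -108.2 rot rv [0.04 0.01 0.07] shift before turn [ 0.9 -0.9  7.6] after [ 0.9 -0.9  7.6] q6 1.45 F [-0.3 -0.2  0.2] op 0.203
```

View pics/w20.png

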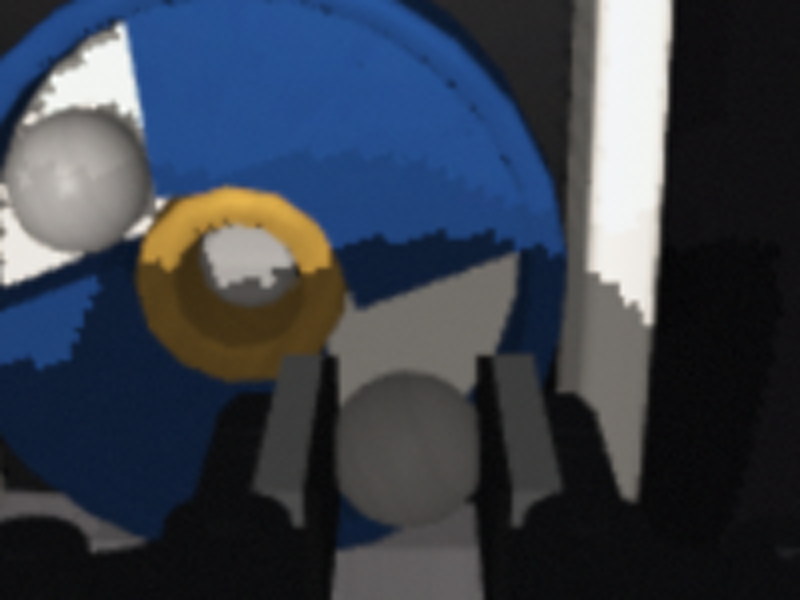

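```bash
python3 -c "
from h import *
W=load('wrist20')
f=lambda x,y:(220+(x+.5)/4-.5,150+(y+.5)/4-.5)
print('hub',fm(atz(W,f(241,285),.063,1)))
print('ball1',fm(atz(W,f(79,180),.059,1)))
p=fm(atz(W,f(520,250),.063,1));print('corner',p,np.hypot(*p),np.degrees(np.arctan2(p[1],p[0])))
p=fm(atz(W,f(408,449),.2476-.169,1));print('ball2',p)
"
```

```text
hub [ 0.0004 -0.0001]
ball1 [0.0138 0.0221]
corner [ 0.0053 -0.0369] 0.03727868023414992 -81.82642589431237
ball2 [-0.0156 -0.0223]
```

```bash

python3 -m jog '[{"x":0.4,"y":-1.5,"z":4,"rx":0,"ry":0,"rz":0,"grip":0.9},{"x":0,"y":0,"z":3.5,"rx":0,"ry":0,"rz":0,"grip":0.9},{"x":0,"y":0,"z":2,"rx":0,"ry":0,"rz":0,"grip":0.9},{"x":0,"y":0,"z":0,"rx":0,"ry":0,"rz":0,"grip":0.9},{"x":0,"y":0,"z":0,"rx":0,"ry":0,"rz":0,"grip":0.9}]'
python3 look.py 21 wrist; python3 -c "
from h import *
plan(mill(-.0132,-.0237,.2375),YAW+90)
W=load('wrist21');f=lambda x,y:(220+(x+.5)/4-.5,150+(y+.5)/4-.5)
print(fm(atz(W,f(408,449),.238-.169,1)))
crop('wrist21',220,150,200,150,4,'w21')"
```

```text
time: 17.83
eef_pos: [0.6059, -0.1715, 0.2383]
tcp_rot: [-0.586, 0.81, 0.0, -0.0]
contact_force: [0.0, 0.6, -0.0]
opening: 0.203
t 17.88 pos [ 0.6059 -0.1716  0.2385] jaw -108.3 rot rv [-0.01 -0.    0.04] shift before turn [0.  0.8 1. ] after [0.  0.8 1. ] q6 1.45 F [ 0.4 -0.3 -0.6] op 0.205
[-0.0139 -0.0231]
```

View pics/w21.png

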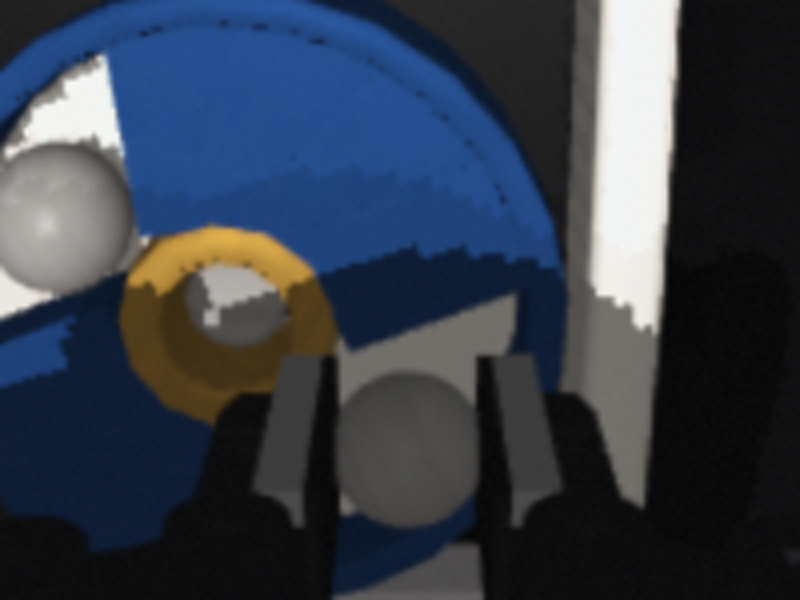

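Aligned at (-13.9, -23.1) mm; release.

```bash

python3 -m jog '[{"x":0,"y":0,"z":0.5,"rx":0,"ry":0,"rz":0,"grip":0.9},{"x":0,"y":0,"z":0,"rx":0,"ry":0,"rz":0,"grip":0.79},{"x":0,"y":0,"z":0,"rx":0,"ry":0,"rz":0,"grip":0.77},{"x":0,"y":0,"z":0,"rx":0,"ry":0,"rz":0,"grip":0.75},{"x":0,"y":0,"z":0,"rx":0,"ry":0,"rz":0,"grip":0.72},{"x":0,"y":0,"z":0,"rx":0,"ry":0,"rz":0,"grip":0.68},{"x":0,"y":0,"z":0,"rx":0,"ry":0,"rz":0,"grip":0.64},{"x":0,"y":0,"z":0,"rx":0,"ry":0,"rz":0,"grip":0.6}]'
python3 -m jog '[{"x":0,"y":0,"z":-10,"rx":0,"ry":0,"rz":0,"grip":0.6},{"x":0,"y":0,"z":-20,"rx":0,"ry":0,"rz":0,"grip":0.6},{"x":0,"y":10,"z":-35,"rx":0,"ry":0,"rz":0,"grip":0.6},{"x":0,"y":30,"z":-25,"rx":0,"ry":0,"rz":0,"grip":0.6},{"x":0,"y":30,"z":-25,"rx":0,"ry":0,"rz":0,"grip":0.6},{"x":0,"y":10,"z":0,"rx":0,"ry":0,"rz":0,"grip":0.6},{"x":0,"y":0,"z":0,"rx":0,"ry":0,"rz":0,"grip":0.6},{"x":0,"y":0,"z":0,"rx":0,"ry":0,"rz":0,"grip":0.6}]'
python3 look.py 22 wrist,scene; python3 -c "
from h import *
plan(mill(-.0132,-.0237,.2375),YAW+90)
crop('wrist22',220,30,200,150,4,'w22');crop('scene22',205,150,150,90,5,'s22')"
```

```text
time: 18.55
eef_pos: [0.6059, -0.1717, 0.2378]
tcp_rot: [-0.586, 0.81, -0.0, 0.0]
contact_force: [0.7, 0.4, -0.6]
opening: 0.397
time: 19.22
eef_pos: [0.5297, -0.1464, 0.3531]
tcp_rot: [-0.586, 0.81, -0.0, 0.0]
contact_force: [0.0, 0.5, -0.5]
opening: 0.399
t 19.32 pos [ 0.5302 -0.1467  0.3517] jaw -108.3 rot rv [0.08 0.01 0.02] shift before turn [-1.000e-01 -7.900e+01  1.141e+02] after [ -0.2 -78.9 114.2] q6 1.44 F [-0.3 -0.4  0.1] op 0.402
```

View pics/w22.png

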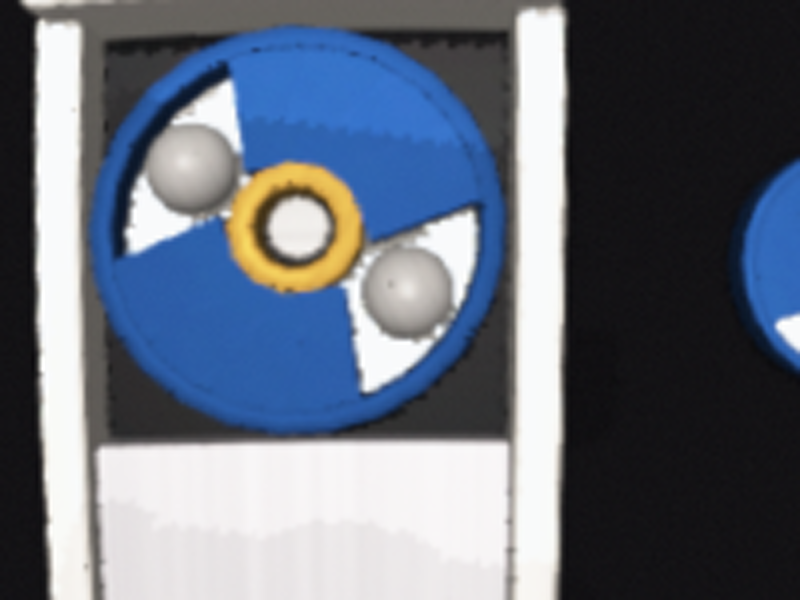

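View pics/s22.png

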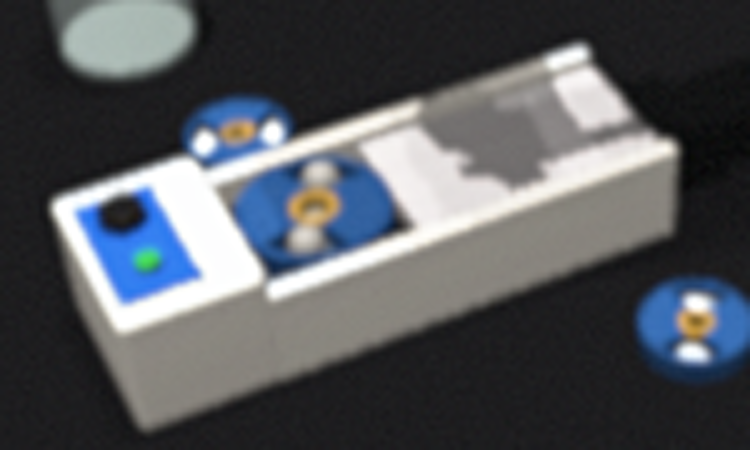

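View pics/scene22.png

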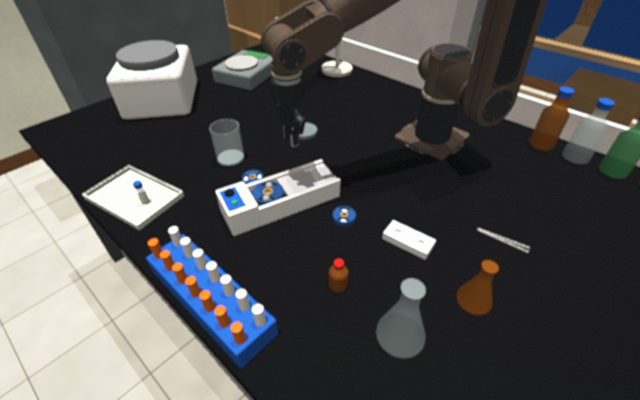

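```bash
python3 -c "
from h import *
W=load('wrist22');S=load('scene22')
print(tri((W,(293.6,86.6),1),(S,(267.3,190.9),0)))
from plant import *
print(get_state()['dq'].round(3));print(sign_off())"
```

```text
(array([ 0.62506522, -0.15291599,  0.06000842]), [np.float64(0.00022027362544929234), np.float64(0.00022027362544918544)])
[ 0.     0.018 -0.005 -0.     0.    -0.001]
the job is handed in; nothing more can be done
None
```

I pushed the carrier along the deck with both fingertips until its bore dropped over the spindle. Then I took the two balls from the rack, put one in each well, moved the arm clear and signed off at about 19 s.

**Last checks:**
- **Carrier:** in the final pictures it sits flat in the nest, on the spindle axis to within about 0.5 mm.
- **Carrier height:** the top of its hub measured 60 mm above the bench, against 63 mm expected. My two-view heights read 2–3 mm low all along, so I count this as home.
- **Balls:** the final wrist view shows one ball in each well, and the rack is empty.
- **Other items:** the flasks, beaker and dropper bottle look unmoved by eye in the last scene picture.
- **Contact:** while lowering the first ball, the fingertips touched the carrier or rail with about 5 N. I backed off 1 mm before letting go. Nothing else disagreed.

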